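# Change the batch in the block incubator

## Robot

A 6-joint arm with a two-finger parallel gripper is mounted at the origin on the work surface. World frame = base frame: x ahead of the robot, y to its left, z up, the work surface at z = 0. Lengths are in mm, angles in degrees, forces in N, time in s.
With the tool pointing down it reaches from about 300 to 750 mm from the base axis. Payload 8.5 kg.
Tool frame: the origin (TCP) lies on the centre line of the jaws, within the pads' length; the fingertips stand arm.tips_ahead ahead of it and the grasp point (between the pads) lies 11 mm behind it (arm.tips_ahead is the distance from the TCP to the fingertips, in mm); y points along the fingers, x is the direction in which the jaws open and shut, and the axes are right-handed (so a half turn about y gives the same grasp; the last joint's range is limited). The gripper opens to 85 mm and grips with 20 to 120 N. Pads are 22 mm wide; open, the fingers measure 114 mm over their backs; the gripper's body (76 mm by 85 mm) begins 54 mm behind the grasp point. The pads swing forward as they close: fully open they stand 13 mm farther back than shut.
Start: joints at [-82.409, 21.807, 74.336, -0, 83.858, -12.336], TCP at [187.45, -517.052, 211.522] pointing down, gripper open.
Joint ranges: [-178.18, 178.18], [-50.72, 133.34], [12.68, 142.11], [-81.47, 261.47], [9.98, 163.14], [-165.26, 165.26]. Speed limits (degrees/s): [136.94, 136.94, 180, 180, 180, 180].

## Interface

Orientations are given as [roll, pitch, yaw] about the fixed x, y, z axes, in that order (R = Rz(yaw) Ry(pitch) Rx(roll)).
In Python, from rig import arm, cams, ticket gives the robot as it stands.
- The arm moves only by the tool step_arm, never from a script. Its argument "plan" is a list that holds one entry, the list of rows, each a list of 5 numbers: the shift along the tool's x, y, z in m, then the turn about the tool's y in degrees, then the finger opening in m, from 0 to 0.0854. In form: [[[dx, dy, dz, roll, jaw], ...]]. A call has 1 to 20 rows; each row is the pose to reach, as a shift and turn from the pose commanded when the call began, along the tool's axes at that moment; what a row does not reach only later rows make up. A row lasts 1/8 s, in which the tool goes at most 62.5 mm and 10.7 degrees, less where a joint would pass 70% of its speed; a pose out of reach is approached as far as the arm can. A call with a gripper value outside its range is refused whole. The fingers move at their own pace and stop on an object; "squeeze" is the grip in N (left out, the last holds). Time passes only in rows, so rows that repeat a pose let the fingers close. It gives the time, the measured TCP pose, the force and the opening at its end, in the units of the state.
- arm.observe(): the state, without advancing time (a new reading comes with each control period).
- cams.capture(name): name is "side" or "top"; returns the picture (400x640x3 uint8, red, green, blue); there is no depth.
- cams.camera_params(name): a dict with "K" (3x3 intrinsics, pixels), "T" (4x4, takes a point from camera to world coordinates). Camera axes: x right, y up, looking along -z (the intrinsics and any distortion apply to the point x, -y, -z); pixel columns grow to the right and rows downward; lengths in mm; the calibration is good to about 2 mm. A picture is of the moment at which its call begins. camera_params takes no time and is no camera call.
- ticket.sign_off(): hands the job in, once; it reports no verdict.
The state is a dict: "time_s": time; "joints": joint angles; "joint_velocities": joint speeds; "effort": joint torques, N m; "ee_pos": TCP position; "tool_rot": TCP orientation; "wrist_force": force on the tool from outside, world axes, zero at the start; "ft_torque": the same for the moment, N m; "width": opening from 0.0 (shut) to 1.0 (fully open).
Only numpy, scipy, OpenCV 4.12 (cv2) and the standard library are available. Lean on these libraries where they do the work, as an engineer would, in place of code of your own. Each camera call takes 0.05 s, during which the arm holds its last target.

## Task

The tall vials in the incubator's wells are finished: take them out and stand them upright on the narrow cooling bar. Then stand every short vial from the grey rack fully down in a well of its own, and only then start the run by pressing the keys one at a time, each right down: the small left key, the small right key, and last the big middle key. Leave the beaker and the bottle where they are, and leave all vials standing and released.

Things in the scene. Friction and masses are not known exactly. Their poses are not given: they have to be found in the camera images.
- incubator: white block incubator, fixed, 270 mm deep (x), 210 mm wide (y), keys towards the robot (-x). Origin on the bench under it. Base 45 mm high; behind, an aluminium block, flat top 95 mm above the bench (local x -65..100, y -87..87 mm), with 2 by 2 round wells at 75 mm pitch, each 38 mm wide, 32 mm deep (floor 63 mm above the bench). Ridge at the back 75 mm high.
- well0 (a point): centre of the mouth of the front left well (as seen from the robot), level with the block's top at 95 mm
- well1 (a point): centre of the mouth of the front right well (as seen from the robot), level with the block's top at 95 mm
- well2 (a point): centre of the mouth of the rear left well (as seen from the robot), level with the block's top at 95 mm
- well3 (a point): centre of the mouth of the rear right well (as seen from the robot), level with the block's top at 95 mm
- key_left (a joint): travel of the small round key (26 mm across) at the left of the front strip, seen from the robot: 0 up, 0.006 m fully down; it springs back, about 5 N pushes it down, and a press counts from 4.5 mm
- key_left_top (a point): centre of that key's upper face, pushed straight down; 67 mm above the bench when up; keys are 65 mm apart, each in a low black housing
- key_right (a joint): travel of the small round key (26 mm across) at the right of the front strip, seen from the robot: 0 up, 0.006 m fully down; it springs back, about 5 N pushes it down, and a press counts from 4.5 mm
- key_right_top (a point): centre of that key's upper face, pushed straight down; 67 mm above the bench when up; keys are 65 mm apart, each in a low black housing
- key_middle (a joint): travel of the large round key (44 mm across) in the middle of the front strip: the start key: 0 up, 0.006 m fully down; it springs back, about 5 N pushes it down, and a press counts from 4.5 mm
- key_middle_top (a point): centre of that key's upper face, pushed straight down; 67 mm above the bench when up; keys are 65 mm apart, each in a low black housing
- bar: cooling bar: narrow raised aluminium bar on two black feet, fixed, 50 mm wide (local x), 250 mm long (local y), flat top 50 mm above the bench. Origin: on the bench under its middle
- tall0: tall finished sample vial, amber glass with black cap and white label, plain cylinder 34 mm in diameter, 110 mm tall, flat bottom, about 90 g; stands in a well at the start. Origin: centre of its underside, z along it towards the cap. May be absent (None)
- tall1: tall finished sample vial, amber glass with black cap and white label, plain cylinder 34 mm in diameter, 110 mm tall, flat bottom, about 90 g; stands in a well at the start. Origin: centre of its underside, z along it towards the cap. May be absent (None)
- tall2: tall finished sample vial, amber glass with black cap and white label, plain cylinder 34 mm in diameter, 110 mm tall, flat bottom, about 90 g; stands in a well at the start. Origin: centre of its underside, z along it towards the cap. May be absent (None)
- short0: short fresh sample vial, amber glass with black cap and white label, plain cylinder 34 mm in diameter, 85 mm tall, flat bottom, about 90 g; stands in a hole of the transfer rack at the start, its underside 8 mm above the bench. Origin: centre of its underside, z along it towards the cap. May be absent (None)
- short1: short fresh sample vial, amber glass with black cap and white label, plain cylinder 34 mm in diameter, 85 mm tall, flat bottom, about 90 g; stands in a hole of the transfer rack at the start, its underside 8 mm above the bench. Origin: centre of its underside, z along it towards the cap. May be absent (None)
- short2: short fresh sample vial, amber glass with black cap and white label, plain cylinder 34 mm in diameter, 85 mm tall, flat bottom, about 90 g; stands in a hole of the transfer rack at the start, its underside 8 mm above the bench. Origin: centre of its underside, z along it towards the cap. May be absent (None)
- short3: short fresh sample vial, amber glass with black cap and white label, plain cylinder 34 mm in diameter, 85 mm tall, flat bottom, about 90 g; stands in a hole of the transfer rack at the start, its underside 8 mm above the bench. Origin: centre of its underside, z along it towards the cap. May be absent (None)
- beaker: small empty glass beaker, 48 mm across the rim, 60 mm high, standing near the cooling bar; not needed, leave it. Origin: centre of its underside
- media: glass bottle with orange cap, 84 mm in diameter, 170 mm high, behind; leave it. Origin: centre of its underside
- rack: grey plastic transfer rack, loose, about 0.7 kg: low block 80 mm wide (local x), 310 mm long (local y), 38 mm high, with four holes in a row at y = -120, -40, 40, 120 mm, 38 mm wide and 30 mm deep; the short vials stand in some of them. It may be anywhere at the end. Origin: centre of its underside

How it is judged:
By the outcome, as a careful person would: the job done as asked, in the order asked, and still so for the second after the job is handed in, with the robot touching nothing.
Of tall0, tall1, tall2 only 2 to 3 are there at a start; the rules pass over those that are not, and their reading is None.
Of short0, short1, short2, short3 only 3 to 4 are there at a start; the rules pass over those that are not, and their reading is None.
At some moment in a run one of rack may be knocked a few centimetres aside while the robot is not near it.
It also fails if it takes over 210 s, if anything falls off the work surface, if the arm or the gripper's body presses on something with over 40 N, if the wrist force passes 120 N, or if a joint passes its speed limit or range.

## Working session

There is one attempt and no reset: what is moved stays moved. The work goes in short steps, Python scripts to look and compute and a tool call to move; the robot and the scene stay as the last step left them, time stands still between calls to the robot, and variables do not carry over. Pictures are saved under pics/ and viewed, and the job is handed in when it is done.

Besides the shell and the picture viewer there is one more tool, called after "Emit:" as name([rows], argument=value, ...), one row to a line, values as JSON. step_arm: Moves the arm, as the interface text tells. Its arguments: {"type":"object","properties":{"plan":{"type":"array"},"squeeze":{"type":"number"}},"required":["plan"]}

```bash
ls; mkdir -p pics
python3 - <<'E'
from rig import arm,cams,ticket
import cv2,numpy as np
np.set_printoptions(suppress=True,precision=3)
print(arm.observe(), arm.tips_ahead)
for n in("side","top"):
    im=cams.capture(n); cv2.imwrite(f"pics/{n}0.png",im[:,:,::-1])
    p=cams.camera_params(n); print(n,p)
E
```

```text
pics
{'time_s': 0.0, 'joints': array([-82.41 ,  21.841,  74.385,   0.   ,  83.858, -12.336]), 'joint_velocities': array([0.069, 0.019, 0.122, 0.136, 0.087, 0.049]), 'effort': array([  0.002, -44.845, -23.127,  -0.   ,   0.005,   0.   ]), 'ee_pos': array([ 187.403, -516.749,  210.911]), 'tool_rot': array([-89.982,   0.081, -70.073]), 'wrist_force': array([-0.962, -0.229,  0.427]), 'ft_torque': array([-0.029, -0.025, -0.09 ]), 'width': 1.000982390447716} 8.0
side {'K': array([[368.848,   0.   , 317.456],
       [  0.   , 368.848, 202.849],
       [  0.   ,   0.   ,   1.   ]]), 'T': array([[   0.987,    0.091,   -0.133,  486.005],
       [  -0.161,    0.582,   -0.797, -811.486],
       [   0.005,    0.808,    0.589,  650.001],
       [   0.   ,    0.   ,    0.   ,    1.   ]])}
top {'K': array([[491.908,   0.   , 327.703],
       [  0.   , 491.908, 195.876],
       [  0.   ,   0.   ,   1.   ]]), 'T': array([[  -0.029,    0.991,   -0.133,  463.425],
       [  -0.999,   -0.032,   -0.017,  -18.213],
       [  -0.021,    0.132,    0.991, 1160.847],
       [   0.   ,    0.   ,    0.   ,    1.   ]])}
```

View pics/side0.png

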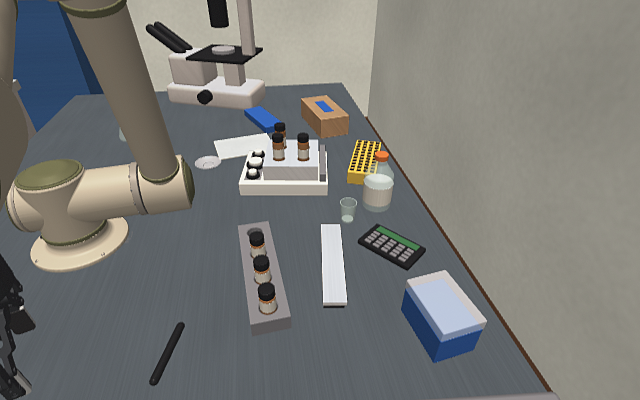

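View pics/top0.png

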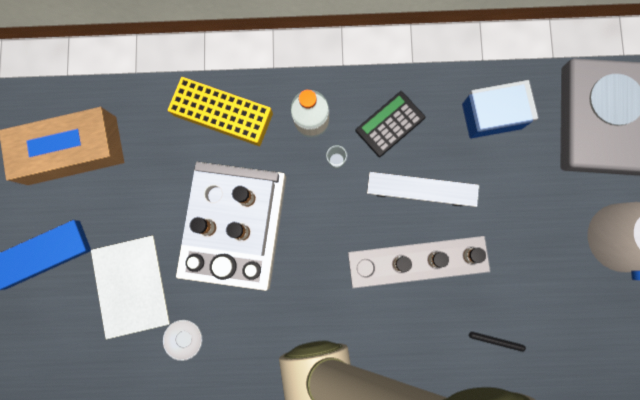

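```bash
cat > h.py <<'E'
import numpy as np,cv2
from rig import arm,cams,ticket
np.set_printoptions(suppress=True,precision=2)
P={n:cams.camera_params(n) for n in("side","top")}
def proj(n,X):
    X=np.atleast_2d(np.array(X,float));T=P[n]["T"];c=(X-T[:3,3])@T[:3,:3]
    c=c*[1,-1,-1]; q=c@np.array(P[n]["K"]).T; return q[:,:2]/q[:,2:]
def ray(n,u,v,z):
    T=P[n]["T"];d=np.linalg.inv(P[n]["K"])@[u,v,1.];d=T[:3,:3]@(d*[1,-1,-1]);o=T[:3,3]
    return o+d*(z-o[2])/d[2]
def crop(n,im,x0,y0,x1,y1,s,out):
    c=cv2.resize(im[y0:y1,x0:x1],None,fx=s,fy=s,interpolation=cv2.INTER_CUBIC);cv2.imwrite(out,c[:,:,::-1])
def snap(n,tag):
    im=cams.capture(n);cv2.imwrite(f"pics/{n}{tag}.png",im[:,:,::-1]);return im
E
python3 - <<'E'
from h import *
im=cv2.imread("pics/top0.png")[:,:,::-1]
print({k:P[k].keys() for k in P})
crop("top",im,170,150,300,300,4,"pics/c1.png")
crop("top",im,320,140,500,300,4,"pics/c2.png")
for nm,u,v,z in [("keyL",195,263,67),("keyM",223,266,67),("keyR",251,270,67)]: print(nm,ray("top",u,v,z))
for nm,u,v,z in [("t",200,226,173),("t",236,230,173),("t",241,194,173),("s",402,264,93),("s",440,260,93),("s",477,255,93)]: print(nm,ray("top",u,v,z))
E
```

```text
{'side': dict_keys(['K', 'T']), 'top': dict_keys(['K', 'T'])}
keyL [469.17 298.71  67.  ]
keyM [460.76 236.41  67.  ]
keyR [450.21 174.37  67.  ]
t [542.45 258.31 173.  ]
t [532.12 185.33 173.  ]
t [605.06 174.77 173.  ]
s [ 453.8  -155.06   93.  ]
s [ 459.9  -236.64   93.  ]
s [ 468.18 -316.16   93.  ]
```

View pics/c1.png

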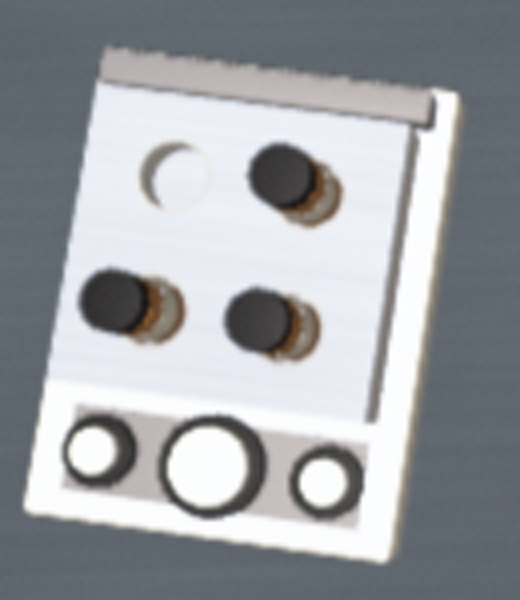

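View pics/c2.png

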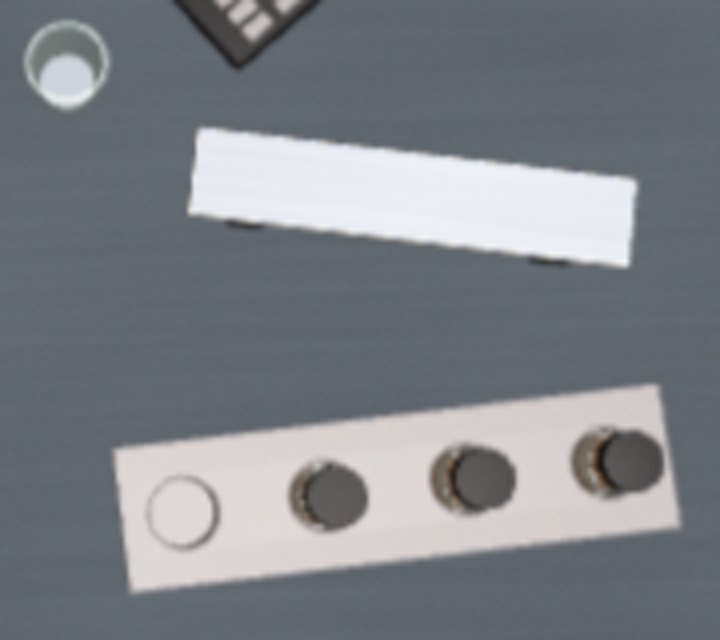

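```bash
cat > fit.py <<'E'
from h import *
from scipy.optimize import least_squares
def c(pt,x0,y0): return [x0+(pt[0]+.5)/4-.5,y0+(pt[1]+.5)/4-.5]
g=lambda *a:np.array([ray("top",*c(p,*o),z)[:2] for p,o,z in a])
O=(170,150);Q=(320,140)
W=g(((114,300),O,173),((259,321),O,173),((175,176),O,95),((283,177),O,173))
K=g(((97,451),O,67),((210,467),O,67),((323,482),O,67))
print("wells",W);print("keys",K)
def f(p):
    R=lambda a:np.array([[np.cos(a),-np.sin(a)],[np.sin(a),np.cos(a)]])
    L=np.array([[-37.5,37.5],[-37.5,-37.5],[37.5,37.5],[37.5,-37.5]])
    k=np.array([[p[3],65],[p[3],0],[p[3],-65]])
    k[:,1]+=0
    return R(p[2]),L@R(p[2]).T+p[:2],k@R(p[2]).T+p[:2]
s=least_squares(lambda p:np.r_[(f(p)[1]-W).ravel(),(f(p)[2]-K).ravel()],[560,220,-.15,-110])
print(s.x,np.degrees(s.x[2]),"fit wells",f(s.x)[1],"fit keys",f(s.x)[2],"res",s.fun)
B=g(((199,127),Q,50),((637,180),Q,50),((630,267),Q,50),((189,214),Q,50));print("bar",B,B.mean(0),np.linalg.norm(B[0]-B[1]),np.linalg.norm(B[1]-B[2]))
H=g(((113,449),Q,38),((658,384),Q,38),((681,526),Q,38),((132,592),Q,38));print("rack",H,H.mean(0),np.linalg.norm(H[0]-H[1]),np.linalg.norm(H[1]-H[2]))
S=g(((335,496),Q,93),((483,478),Q,93),((631,461),Q,93));print("shorts",S)
d=np.diff(H[[1,0]],axis=0)[0];d/=np.linalg.norm(d);print("rackholes",[H.mean(0)+d*y for y in(-120,-40,40,120)])
E
python3 fit.py
python3 - <<'E'
from h import *
im=cv2.imread("pics/side0.png")[:,:,::-1]
crop("side",im,225,110,405,230,4,"pics/c3.png")
crop("side",im,225,210,365,340,4,"pics/c4.png")
E
```

```text
wells [[545.35 262.13]
 [532.47 188.62]
 [619.04 250.94]
 [605.36 176.05]]
keys [[470.62 301.22]
 [460.   238.35]
 [449.97 175.75]]
[ 575.54  219.36   -0.16 -116.91] -9.43900279400403 fit wells [[544.7  262.51]
 [532.4  188.52]
 [618.69 250.21]
 [606.39 176.22]] fit keys [[470.87 302.66]
 [460.21 238.54]
 [449.55 174.42]] res [-0.65  0.37 -0.07 -0.1  -0.36 -0.74  1.03  0.18  0.25  1.43  0.21  0.19
 -0.42 -1.34]
bar [[ 665.47  -96.47]
 [ 626.68 -343.37]
 [ 577.2  -335.98]
 [ 615.41  -88.75]] [ 621.19 -216.14] 249.9252142175239 50.025553637758705
rack [[ 484.09  -41.16]
 [ 511.43 -350.54]
 [ 431.73 -357.7 ]
 [ 404.06  -49.03]] [ 457.83 -199.61] 310.5875924191387 80.0169208173223
shorts [[ 454.51 -158.04]
 [ 461.73 -237.55]
 [ 468.42 -316.97]]
rackholes [array([ 468.39, -319.14]), array([ 461.35, -239.45]), array([ 454.31, -159.76]), array([447.27, -80.07])]
```

View pics/c3.png

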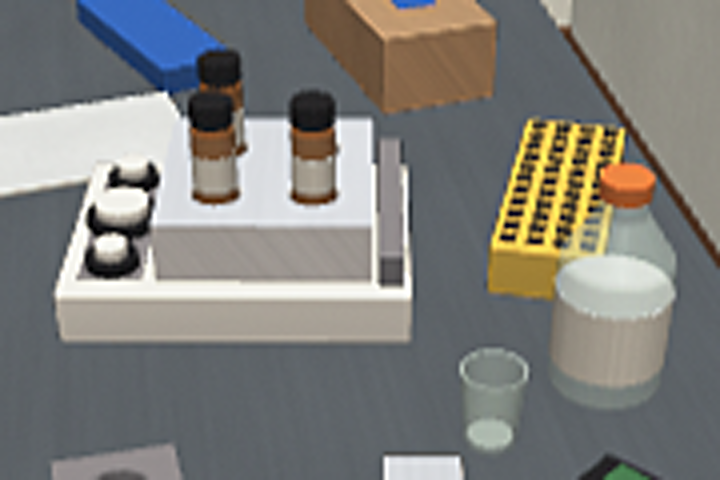

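View pics/c4.png

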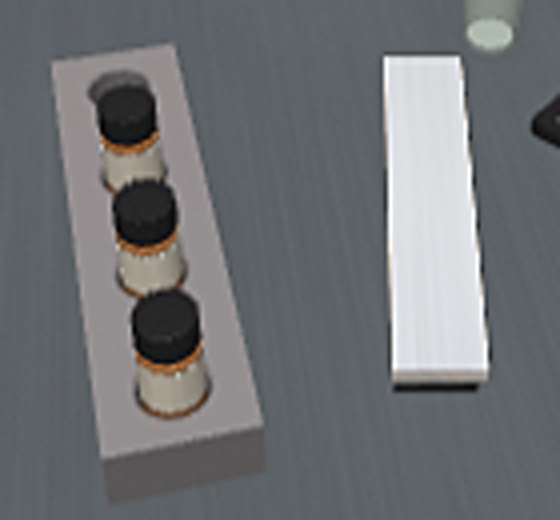

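Emit:
step_arm([
  [[0, 0, 0, 0, 0.056], [-0.256, -0.05, 0.372, -70.1, 0.056], [-0.256, -0.05, 0.372, -70.1, 0.056], [-0.256, -0.05, 0.372, -70.1, 0.056], [-0.256, -0.05, 0.372, -70.1, 0.056], [-0.256, -0.05, 0.372, -70.1, 0.056], [-0.256, -0.05, 0.372, -70.1, 0.056], [-0.256, -0.05, 0.372, -70.1, 0.056], [-0.256, -0.05, 0.372, -70.1, 0.056], [-0.256, -0.05, 0.372, -70.1, 0.056], [-0.256, -0.05, 0.372, -70.1, 0.056], [-0.256, -0.05, 0.372, -70.1, 0.056]],
], squeeze=30)

```text
time_s: 1.6
ee_pos: [449.3, -150.7, 261.3]
tool_rot: [-90.0, 0.0, -0.1]
wrist_force: [0.7, -0.1, 0.2]
width: 0.655
```

Emit:
step_arm([
  [[0.083, 0, 0.339, 0, 0.056], [0.083, 0, 0.339, 0, 0.056], [0.083, 0, 0.339, 0, 0.056], [0.083, 0, 0.339, 0, 0.056], [0.083, 0, 0.339, 0, 0.056], [0.083, 0, 0.339, 0, 0.056], [0.083, 0, 0.339, 0, 0.056], [0.083, 0, 0.339, 0, 0.056], [0.083, 0, 0.339, 0, 0.056]],
])

```text
time_s: 2.72
ee_pos: [532.8, 188.1, 261.7]
tool_rot: [-90.0, -0.0, -0.1]
wrist_force: [0.6, 0.2, -0.1]
width: 0.66
```

Run:
```python
from h import *
print(arm.observe()["ee_pos"],arm.observe()["joints"])
im=snap("side","1"); print(proj("side",[[532.4,188.5,173],[533,188.5,242]]))
crop("side",im,200,60,400,200,4,"pics/c5.png")
```

```text
[532.84 188.07 261.68] [ 7.44 21.68 66.25 -0.01 92.07  7.53]
[[277.51 134.36]
 [276.29 111.97]]
```

View pics/c5.png

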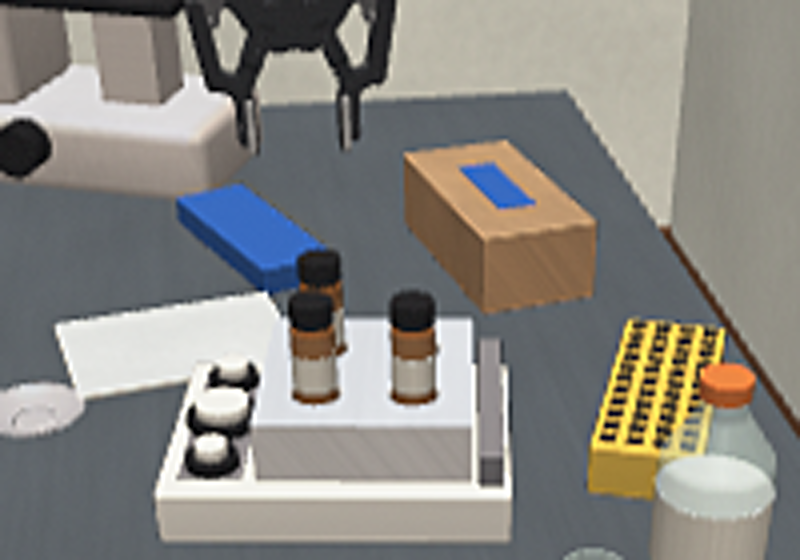

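Run:
```python
from h import *
im=snap("top","1"); print(proj("top",[[532.4,188.5,173],[533,188.,254],[505,188.,254],[561,188.,254]]))
crop("top",im,120,140,320,280,4,"pics/c6.png")
print(proj("side",[[533,188.,254],[505,188.,254],[561,188.,254],[533,188,280]]))
```

```text
[[234.43 229.91]
 [225.57 226.81]
 [225.6  241.97]
 [225.55 211.77]]
[[276.04 107.97]
 [266.02 108.53]
 [286.   107.41]
 [275.47  98.96]]
```

View pics/c6.png

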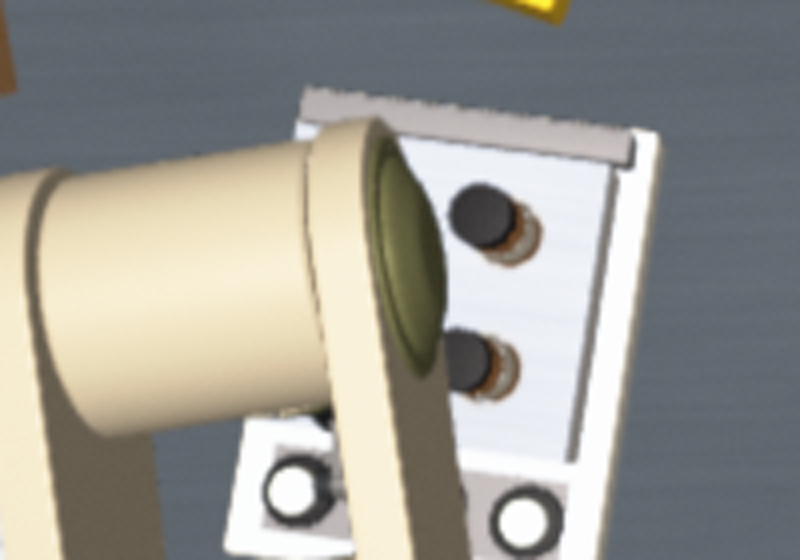

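Emit:
step_arm([
  [[0, 0.03, 0, 0, 0.056], [0, 0.06, 0, 0, 0.056], [0, 0.06, 0, 0, 0.056], [0, 0.06, 0, 0, 0.056]],
])

```text
time_s: 3.32
ee_pos: [533.4, 189.3, 202.9]
tool_rot: [-90.0, -0.1, 0.0]
wrist_force: [-0.3, -0.6, 0.2]
width: 0.654
```

Run:
```python
from h import *
print(arm.observe()["ee_pos"])
im=snap("side","2"); print(proj("side",[[533,188.,194],[505,188.,194],[561,188.,194]]))
crop("side",im,200,60,400,200,4,"pics/c7.png")
```

```text
[533.36 189.27 202.93]
[[277.3  127.79]
 [267.62 128.4 ]
 [286.92 127.18]]
```

View pics/c7.png

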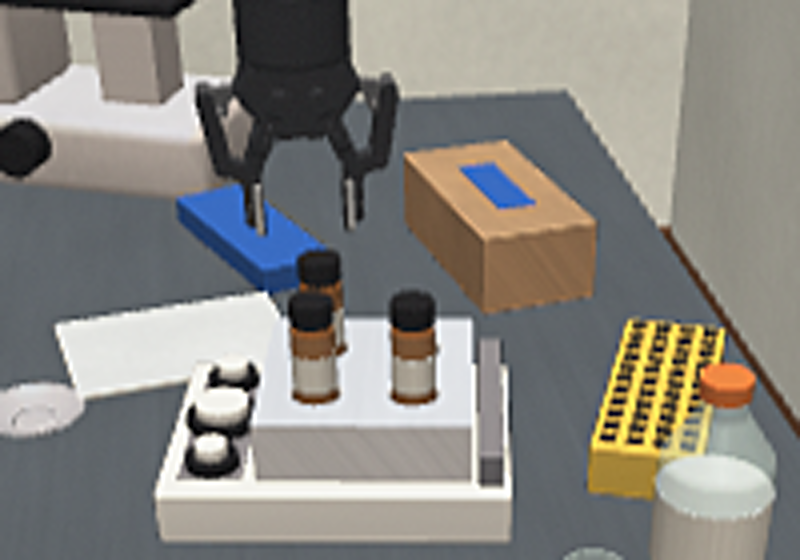

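Emit:
step_arm([
  [[0, 0.02, 0, 0, 0.056], [0, 0.02, 0, 0, 0.056], [0, 0.02, 0, 0, 0.056]],
])

```text
time_s: 3.75
ee_pos: [533.3, 189.5, 182.8]
tool_rot: [-90.0, -0.1, 0.0]
wrist_force: [0.5, 0.7, -0.1]
width: 0.655
```

Run:
```python
from h import *
print(arm.observe()["ee_pos"])
im=snap("side","3"); print(proj("side",[[533,188.,174],[505,188.,174],[561,188.,174]]))
crop("side",im,230,80,330,180,6,"pics/c8.png")
```

```text
[533.25 189.51 182.76]
[[277.7  134.11]
 [268.12 134.74]
 [287.22 133.48]]
```

View pics/c8.png

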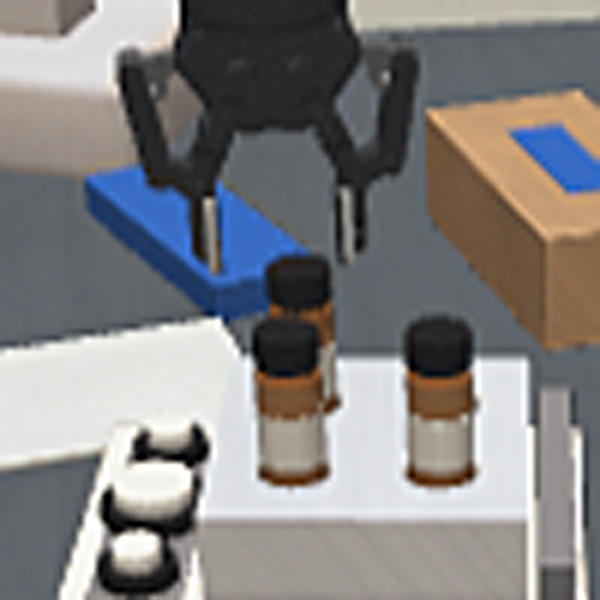

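Run:
```python
from h import *
c=np.array([187.4,-516.9]);x=np.array([.341,-.94]);
for z in (200,211,230,260): print(z,proj("side",[[*(c+s*42*x),z] for s in(-1,0,1)]).round(0).tolist())
im=cv2.imread("pics/side0.png")[:,:,::-1]
crop("side",im,0,240,80,400,4,"pics/c9.png")
```

```text
200 [[43.0, 351.0], [41.0, 378.0], [40.0, 409.0]]
211 [[39.0, 347.0], [38.0, 374.0], [36.0, 404.0]]
230 [[33.0, 338.0], [31.0, 365.0], [28.0, 396.0]]
260 [[22.0, 324.0], [19.0, 351.0], [16.0, 382.0]]
```

View pics/c9.png

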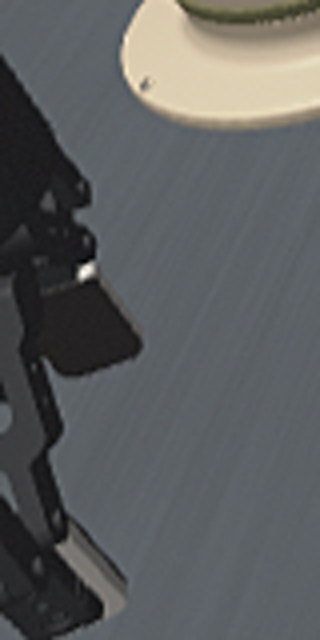

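Emit:
step_arm([
  [[0, 0.015, 0, 0, 0.056], [0, 0.032, 0, 0, 0.056], [0, 0.032, 0, 0, 0.056], [0, 0.032, 0, 0, 0.056]],
])

```text
time_s: 4.3
ee_pos: [533.0, 189.5, 149.9]
tool_rot: [-90.0, -0.0, 0.0]
wrist_force: [-0.7, 0.1, 0.0]
width: 0.657
```

Run:
```python
from h import *
print(arm.observe()["ee_pos"],arm.observe()["wrist_force"])
im=snap("side","4")
crop("side",im,230,80,330,180,6,"pics/c10.png")
```

```text
[532.98 189.49 149.85] [-0.69  0.11  0.02]
```

View pics/c10.png

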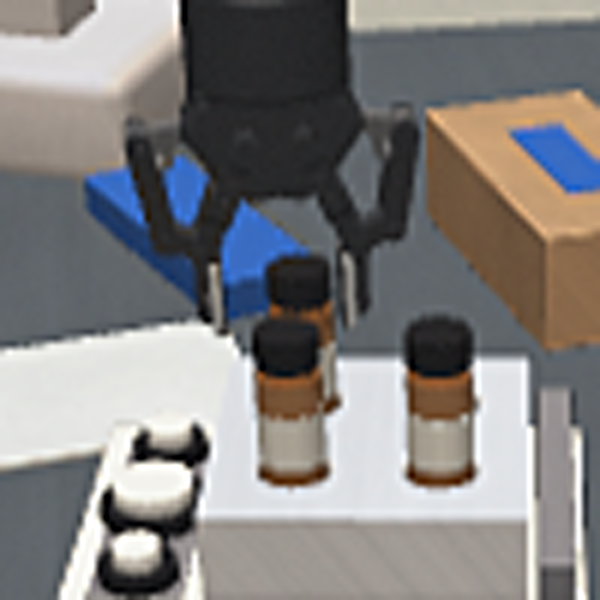

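Run:
```python
from h import *
im=snap("top","4")
crop("top",im,120,140,320,280,4,"pics/c11.png")
for h in [(0,0),(0,55)]:
  print(proj("side",[[533+s*32,189.5+h[1],142+(30 if h[1]==0 else 0)] for s in(-1,1)]), proj("top",[[533+s*35,189.5+h[1],142+(30 if h[1]==0 else 0)] for s in(-1,1)]))
```

```text
[[266.78 135.23]
 [288.55 133.8 ]] [[234.11 247.08]
 [233.97 212.4 ]]
[[266.6  136.35]
 [287.21 134.99]] [[210.69 248.3 ]
 [210.76 214.64]]
```

View pics/c11.png

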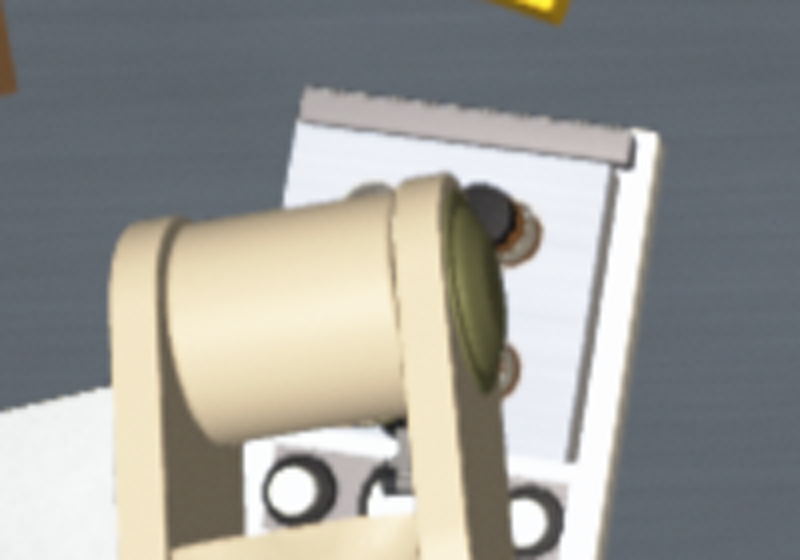

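Run:
```python
from h import *
from scipy.optimize import least_squares
print(proj("side",[[0,0,0]]))
obs=[([187.4,-516.9,211],-70.07,49,[[26,331],[26,393]],5),([533,189.5,149.9],0,33,[[266.2,134.6],[288.6,133.6]],-2),
([533.3,189.5,182.8],0,33,[[230+210/6,80+268/6],[230+347/6,80+258/6]],-2)]
def R(y): a=np.radians(y);x=np.array([np.cos(a),np.sin(a),0]);z=np.array([-np.sin(a),np.cos(a),0]);return x,z
def f(o,world):
    r=[]
    for c,y,w,uv,sw in obs:
        x,z=R(y)
        for s,u in zip((-1,1),uv):
            off=np.array([o[0],o[1],0]) if world else o[0]*x+o[1]*z
            p=np.array(c)+off+[0,0,o[2]+sw]+s*(w+o[3])*x
            r+=list(proj("side",p)[0]-u)
    return np.array(r)
for wd in(0,1):
    s=least_squares(f,[0,0,0,0],args=(wd,));print(wd,s.x,s.fun)
    s=least_squares(lambda q:f([q[0],0,q[1],q[2]],wd),[0,0,0]);print("noy",s.x,s.fun)
```

```text
[[ 82.99 239.7 ]]
0 [-1.11 -0.11 24.73 -3.04] [ 2.85 -1.03 -2.45  0.59  0.88  0.43 -1.12  0.08  1.32 -0.12 -0.73  0.26]
noy [-1.04 24.8  -3.03] [ 2.92 -1.05 -2.36  0.58  0.9   0.39 -1.1   0.05  1.34 -0.16 -0.71  0.22]
1 [-1.15  1.62 23.88 -2.96] [ 2.8  -1.01 -2.5   0.59  0.83  0.44 -1.15  0.1   1.27 -0.09 -0.76  0.29]
noy [-0.11 25.27 -3.22] [ 2.6  -0.53 -2.73  1.06  1.27  0.21 -0.85 -0.12  1.72 -0.34 -0.46  0.05]
```

Emit:
step_arm([
  [[0, 0.01, -0.001, 0, 0.056], [0, 0.02, -0.001, 0, 0.056], [0, 0.03, -0.001, 0, 0.056], [0, 0.038, -0.001, 0, 0.056], [0, 0.038, -0.001, 0, 0.056], [0, 0.038, -0.001, 0, 0.056]],
])

```text
time_s: 5.15
ee_pos: [533.0, 188.5, 111.8]
tool_rot: [-90.0, -0.0, 0.0]
wrist_force: [0.1, -0.6, 0.6]
width: 0.655
```

Run:
```python
from h import *
print(arm.observe()["ee_pos"],arm.observe()["wrist_force"])
im=snap("side","5")
crop("side",im,230,80,330,180,6,"pics/c12.png")
```

```text
[532.97 188.47 111.76] [ 0.11 -0.64  0.57]
```

View pics/c12.png

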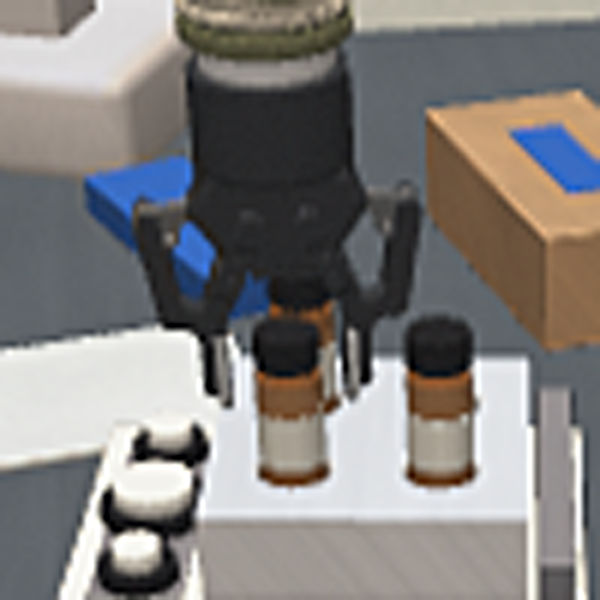

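Emit:
step_arm([
  [[0, 0.006, 0, 0, 0.056], [0, 0.006, 0, 0, 0.025], [0, 0.006, 0, 0, 0.025], [0, 0.006, 0, 0, 0.025], [0, 0.006, 0, 0, 0.025], [0, 0.006, 0, 0, 0.025], [0, 0.006, 0, 0, 0.025]],
], squeeze=35)

```text
time_s: 6.08
ee_pos: [532.7, 188.5, 105.5]
tool_rot: [-90.0, 0.0, 0.0]
wrist_force: [-0.7, -0.7, -1.5]
width: 0.386
```

Emit:
step_arm([
  [[0, -0.01, 0, 0, 0.025], [0, -0.03, 0, 0, 0.025], [0, -0.06, 0, 0, 0.025], [0, -0.1, 0, 0, 0.025], [0, -0.14, 0, 0, 0.025], [0, -0.14, 0, 0, 0.025], [0, -0.14, 0, 0, 0.025]],
])

```text
time_s: 6.95
ee_pos: [532.4, 188.4, 245.1]
tool_rot: [-90.0, 0.1, 0.0]
wrist_force: [0.2, -0.9, -2.0]
width: 0.388
```

Run:
```python
from h import *
print(arm.observe()["ee_pos"],arm.observe()["wrist_force"])
im=snap("side","6")
crop("side",im,200,40,400,190,4,"pics/c13.png")
print(proj("side",[[532.7,188.5,312],[532.7,188.5,202]]))
```

```text
[532.35 188.41 245.06] [ 0.17 -0.93 -1.97]
[[274.62  87.43]
 [277.02 125.16]]
```

View pics/c13.png

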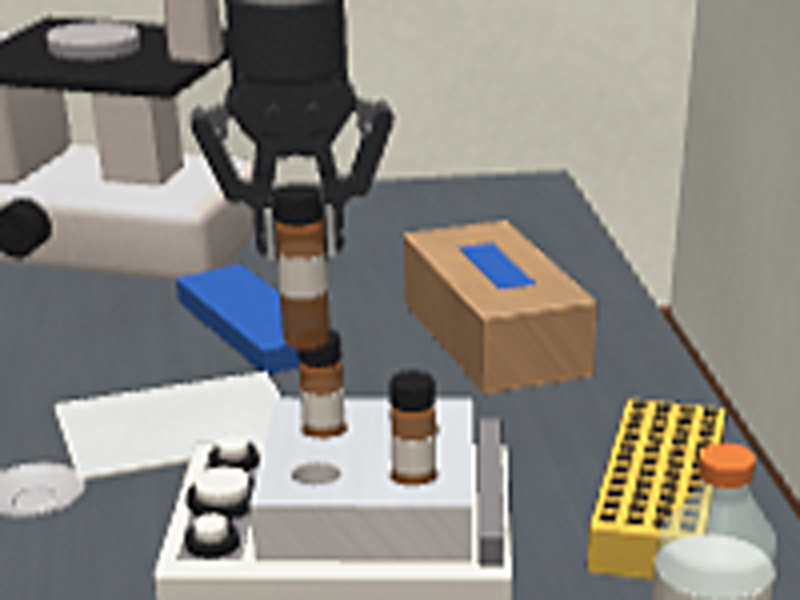

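Emit:
step_arm([
  [[0.01, 0, -0.05, 0, 0.025], [0.02, 0, -0.11, 0, 0.025], [0.03, 0, -0.17, 0, 0.025], [0.04, 0, -0.23, 0, 0.025], [0.05, 0, -0.29, 0, 0.025], [0.06, 0, -0.35, 0, 0.025], [0.07, 0, -0.41, 0, 0.025], [0.077, 0, -0.46, 0, 0.025], [0.077, 0, -0.479, 0, 0.025], [0.077, 0, -0.479, 0, 0.025], [0.077, 0.05, -0.479, 0, 0.025], [0.077, 0.1, -0.479, 0, 0.025], [0.077, 0.13, -0.479, 0, 0.025], [0.077, 0.14, -0.479, 0, 0.025], [0.077, 0.14, -0.479, 0, 0.025]],
])

```text
time_s: 8.88
ee_pos: [610.3, -289.6, 106.2]
tool_rot: [-90.0, -0.0, 0.1]
wrist_force: [0.1, -0.1, 0.4]
width: 0.391
```

Run:
```python
from h import *
print(arm.observe()["ee_pos"],arm.observe()["wrist_force"])
im=snap("side","7");crop("side",im,260,180,400,320,4,"pics/c14.png")
im=snap("top","7");crop("top",im,340,120,520,300,4,"pics/c15.png")
print(proj("side",[[609.6,-290,62]]))
```

```text
[ 610.34 -289.56  106.19] [ 0.06 -0.11  0.42]
[[334.08 278.69]]
```

View pics/c14.png

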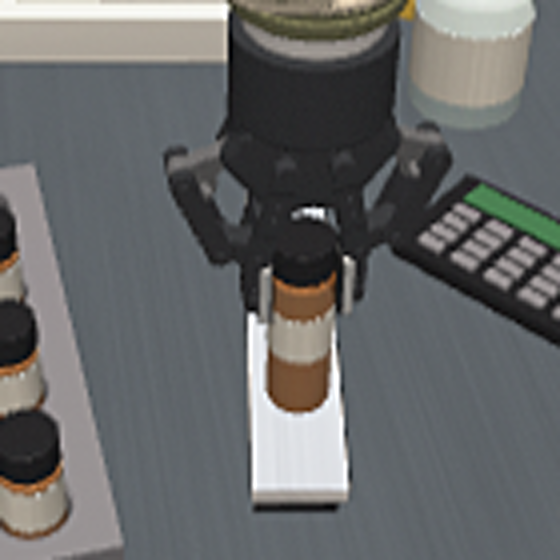

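View pics/c15.png

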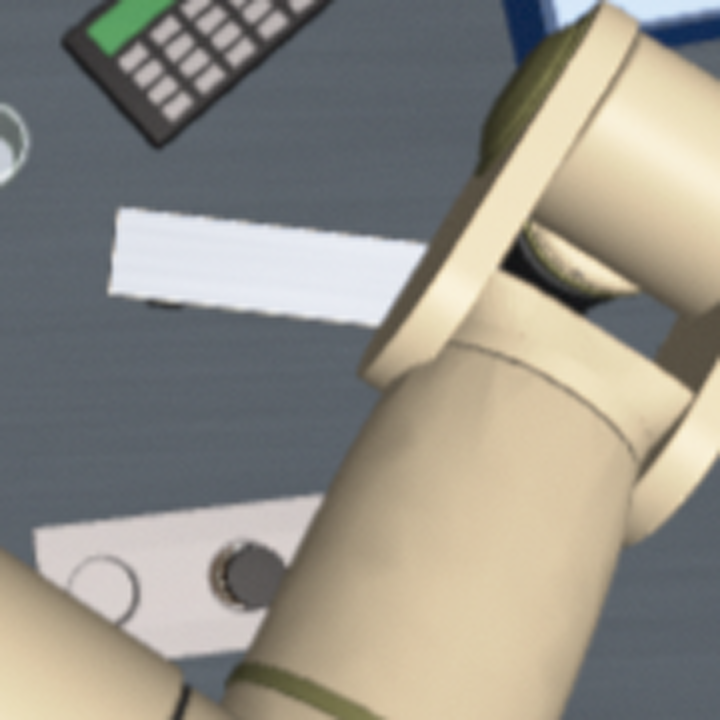

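Emit:
step_arm([
  [[0, 0.006, 0, 0, 0.025], [0, 0.01, 0, 0, 0.025], [0, 0.012, 0, 0, 0.025], [0, 0.0135, 0, 0, 0.025], [0, 0.0135, 0, 0, 0.025], [0, 0.0135, 0, 0, 0.025]],
])

```text
time_s: 9.72
ee_pos: [610.0, -290.6, 92.4]
tool_rot: [-90.0, -0.0, 0.0]
wrist_force: [-0.9, -0.2, 3.0]
width: 0.388
```

Emit:
step_arm([
  [[0, 0, 0, 0, 0.05], [0, 0, 0, 0, 0.056], [0, 0, 0, 0, 0.056], [0, 0, 0, 0, 0.056], [0, -0.03, 0, 0, 0.056], [0, -0.07, 0, 0, 0.056], [0, -0.11, 0, 0, 0.056], [0, -0.16, 0, 0, 0.056], [0, -0.16, 0.06, 0, 0.056], [0, -0.16, 0.12, 0, 0.056]],
])

```text
time_s: 10.98
ee_pos: [609.8, -169.5, 252.3]
tool_rot: [-90.0, -0.0, -0.1]
wrist_force: [0.1, 0.0, 0.0]
width: 0.656
```

Run:
```python
from h import *
print(arm.observe()["ee_pos"],arm.observe()["wrist_force"])
im=snap("side","8");crop("side",im,220,110,400,320,3.3,"pics/c16.png")
```

```text
[ 609.78 -169.52  252.29] [0.14 0.01 0.03]
```

View pics/c16.png

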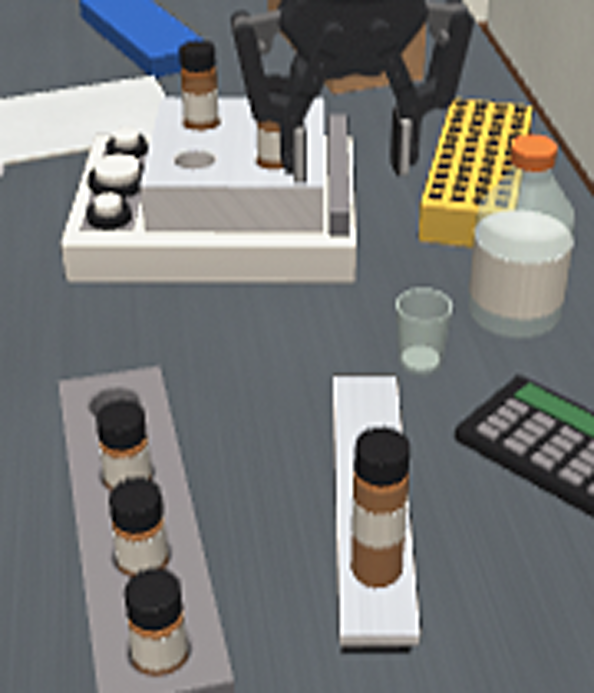

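Emit:
step_arm([
  [[0, 0, 0.05, 0, 0.056], [0, 0, 0.11, 0, 0.056], [0, 0, 0.17, 0, 0.056], [-0.004, 0, 0.23, 0, 0.056], [-0.004, 0, 0.29, 0, 0.056], [-0.004, 0, 0.33, 0, 0.056], [-0.0045, 0, 0.3465, 0, 0.056], [-0.0045, 0.04, 0.3465, 0, 0.056], [-0.0045, 0.06, 0.3465, 0, 0.056], [-0.0045, 0.06, 0.3465, 0, 0.056], [-0.0045, 0.06, 0.3465, 0, 0.056]],
])

```text
time_s: 12.4
ee_pos: [605.9, 175.5, 193.2]
tool_rot: [-90.0, -0.1, -0.0]
wrist_force: [-0.4, 0.0, 0.3]
width: 0.653
```

Emit:
step_arm([
  [[0, 0.02, 0.0005, 0, 0.056], [0, 0.04, 0.0005, 0, 0.056], [0, 0.06, 0.0005, 0, 0.056], [0, 0.08, 0.0005, 0, 0.056], [0, 0.0875, 0.0005, 0, 0.056], [0, 0.0875, 0.0005, 0, 0.056], [0, 0.0875, 0.0005, 0, 0.025], [0, 0.0875, 0.0005, 0, 0.025], [0, 0.0875, 0.0005, 0, 0.025], [0, 0.0875, 0.0005, 0, 0.025], [0, 0.0875, 0.0005, 0, 0.025], [0, 0.0875, 0.0005, 0, 0.025]],
])

```text
time_s: 13.9
ee_pos: [605.9, 176.5, 105.7]
tool_rot: [-90.0, -0.1, 0.0]
wrist_force: [-0.0, -0.3, 5.6]
width: 0.39
```

Emit:
step_arm([
  [[0, -0.01, 0, 0, 0.025], [0, -0.03, 0, 0, 0.025], [0, -0.06, 0, 0, 0.025], [0, -0.1, 0, 0, 0.025], [0, -0.14, 0, 0, 0.025], [0, -0.14, 0, 0, 0.025], [0.015, -0.14, -0.05, 0, 0.025], [0.015, -0.14, -0.11, 0, 0.025], [0.015, -0.14, -0.17, 0, 0.025], [0.015, -0.14, -0.23, 0, 0.025], [0.015, -0.14, -0.29, 0, 0.025], [0.015, -0.14, -0.35, 0, 0.025], [0.015, -0.14, -0.38, 0, 0.025], [0.015, -0.14, -0.392, 0, 0.025], [0.015, -0.14, -0.392, 0, 0.025], [0.015, -0.1, -0.392, 0, 0.025], [0.015, -0.05, -0.392, 0, 0.025], [0.015, -0.01, -0.392, 0, 0.025], [0.015, 0, -0.392, 0, 0.025], [0.015, 0, -0.392, 0, 0.025]],
])

```text
time_s: 16.4
ee_pos: [621.0, -214.7, 105.4]
tool_rot: [-90.0, -0.0, 0.1]
wrist_force: [0.1, -0.4, -0.8]
width: 0.392
```

Run:
```python
from h import *
print(arm.observe()["ee_pos"],arm.observe()["wrist_force"])
im=snap("side","9");crop("side",im,220,110,400,320,3.3,"pics/c17.png")
print(proj("side",[[621,-216,63]]))
```

```text
[ 620.97 -214.72  105.35] [ 0.06 -0.41 -0.83]
[[332.61 253.5 ]]
```

View pics/c17.png

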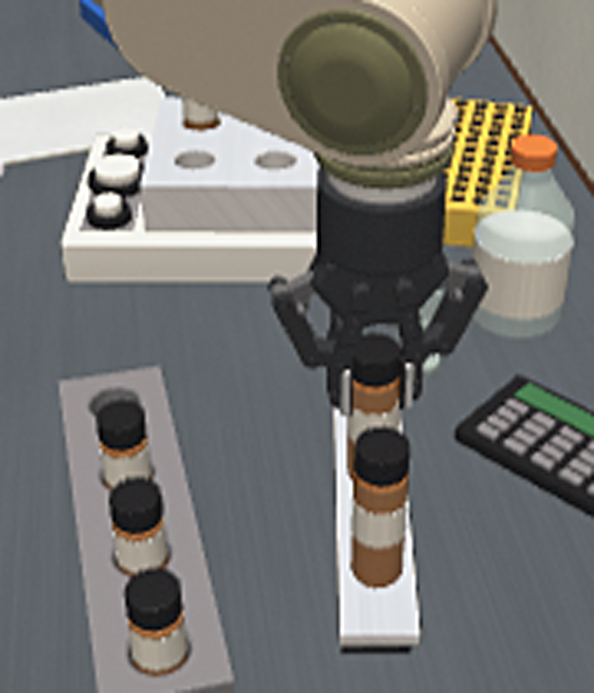

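Well placed over the bar; lower the last 13 mm, release and go back up toward well0.

Emit:
step_arm([
  [[0, 0.006, 0, 0, 0.025], [0, 0.01, 0, 0, 0.025], [0, 0.012, 0, 0, 0.025], [0, 0.013, 0, 0, 0.025], [0, 0.013, 0, 0, 0.025], [0, 0.013, 0, 0, 0.025]],
])

```text
time_s: 17.2
ee_pos: [620.5, -215.7, 92.7]
tool_rot: [-90.0, -0.1, 0.0]
wrist_force: [-1.1, 1.3, 5.9]
width: 0.389
```

Emit:
step_arm([
  [[0, 0, 0, 0, 0.056], [0, 0, 0, 0, 0.056], [0, 0, 0, 0, 0.056], [0, 0, 0, 0, 0.056], [0, -0.03, 0, 0, 0.056], [0, -0.07, 0, 0, 0.056], [0, -0.11, 0, 0, 0.056], [0, -0.16, 0, 0, 0.056], [-0.01, -0.16, 0.05, 0, 0.056], [-0.02, -0.16, 0.11, 0, 0.056], [-0.03, -0.16, 0.17, 0, 0.056], [-0.04, -0.16, 0.23, 0, 0.056], [-0.05, -0.16, 0.29, 0, 0.056], [-0.06, -0.16, 0.35, 0, 0.056], [-0.07, -0.16, 0.41, 0, 0.056], [-0.0755, -0.16, 0.46, 0, 0.056], [-0.0755, -0.16, 0.478, 0, 0.056], [-0.0755, -0.1, 0.478, 0, 0.056], [-0.0755, -0.1, 0.478, 0, 0.056], [-0.0755, -0.1, 0.478, 0, 0.056]],
])

```text
time_s: 19.7
ee_pos: [545.9, 261.9, 193.6]
tool_rot: [-90.0, -0.2, -0.0]
wrist_force: [0.8, 0.5, 0.7]
width: 0.658
```

Run:
```python
from h import *
print(arm.observe()["ee_pos"],arm.observe()["wrist_force"])
im=snap("side","10");crop("side",im,220,110,400,320,3.3,"pics/c18.png")
```

```text
[545.92 261.94 193.64] [0.76 0.49 0.7 ]
```

View pics/c18.png

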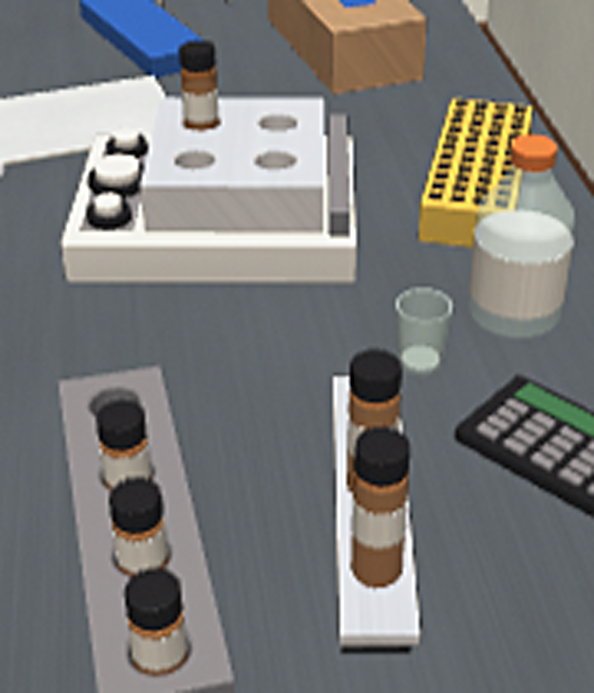

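Emit:
step_arm([
  [[-0.0005, 0.02, 0, 0, 0.056], [-0.0005, 0.04, 0, 0, 0.056], [-0.0005, 0.06, 0, 0, 0.056], [-0.0005, 0.08, 0, 0, 0.056], [-0.0005, 0.0865, 0, 0, 0.056], [-0.0005, 0.0865, 0, 0, 0.056], [-0.0005, 0.0865, 0, 0, 0.025], [-0.0005, 0.0865, 0, 0, 0.025], [-0.0005, 0.0865, 0, 0, 0.025], [-0.0005, 0.0865, 0, 0, 0.025], [-0.0005, 0.0865, 0, 0, 0.025], [-0.0005, 0.0865, 0, 0, 0.025]],
])

```text
time_s: 21.25
ee_pos: [544.9, 262.6, 106.3]
tool_rot: [-90.0, -0.1, 0.0]
wrist_force: [0.2, -0.1, 6.2]
width: 0.391
```

Emit:
step_arm([
  [[0, -0.01, 0, 0, 0.025], [0, -0.03, 0, 0, 0.025], [0, -0.06, 0, 0, 0.025], [0, -0.1, 0, 0, 0.025], [0, -0.14, 0, 0, 0.025], [0, -0.14, 0, 0, 0.025], [0.015, -0.14, -0.05, 0, 0.025], [0.03, -0.14, -0.11, 0, 0.025], [0.04, -0.14, -0.17, 0, 0.025], [0.05, -0.14, -0.23, 0, 0.025], [0.06, -0.14, -0.29, 0, 0.025], [0.07, -0.14, -0.35, 0, 0.025], [0.08, -0.14, -0.39, 0, 0.025], [0.0875, -0.14, -0.4075, 0, 0.025], [0.0875, -0.14, -0.4075, 0, 0.025], [0.0875, -0.1, -0.4075, 0, 0.025], [0.0875, -0.05, -0.4075, 0, 0.025], [0.0875, -0.01, -0.4075, 0, 0.025], [0.0875, 0, -0.4075, 0, 0.025], [0.0875, 0, -0.4075, 0, 0.025]],
])

```text
time_s: 23.75
ee_pos: [632.1, -144.4, 105.7]
tool_rot: [-90.0, -0.0, 0.1]
wrist_force: [0.6, -0.8, 0.1]
width: 0.39
```

Run:
```python
from h import *
print(arm.observe()["ee_pos"],arm.observe()["wrist_force"])
im=snap("side","11");crop("side",im,220,110,400,320,3.3,"pics/c19.png")
```

```text
[ 632.11 -144.4   105.73] [ 0.62 -0.84  0.15]
```

View pics/c19.png

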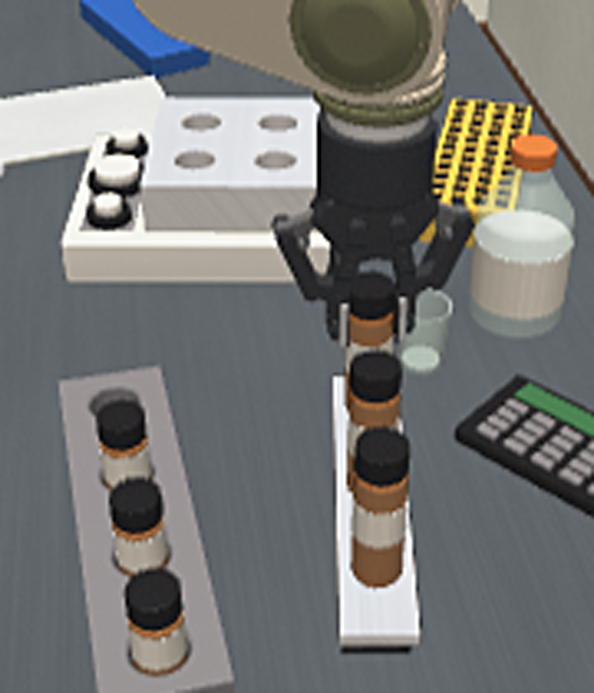

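Emit:
step_arm([
  [[0, 0.006, 0, 0, 0.025], [0, 0.01, 0, 0, 0.025], [0, 0.012, 0, 0, 0.025], [0, 0.013, 0, 0, 0.025], [0, 0.013, 0, 0, 0.025], [0, 0.013, 0, 0, 0.025]],
])

```text
time_s: 24.55
ee_pos: [632.0, -145.1, 93.3]
tool_rot: [-90.0, -0.1, 0.0]
wrist_force: [-2.5, 1.1, 7.2]
width: 0.387
```

Emit:
step_arm([
  [[0, 0, 0, 0, 0.056], [0, 0, 0, 0, 0.056], [0, 0, 0, 0, 0.056], [0, 0, 0, 0, 0.056], [0, -0.03, 0, 0, 0.056], [0, -0.07, 0, 0, 0.056], [0, -0.11, 0, 0, 0.056], [0, -0.16, 0, 0, 0.056], [-0.05, -0.16, 0.04, 0, 0.056], [-0.1, -0.16, 0.08, 0, 0.056], [-0.15, -0.16, 0.12, 0, 0.056], [-0.2, -0.16, 0.16, 0, 0.056], [-0.24, -0.16, 0.2, 0, 0.056], [-0.252, -0.16, 0.205, 0, 0.056], [-0.252, -0.16, 0.205, 0, 0.056]],
])

```text
time_s: 26.42
ee_pos: [379.9, 59.8, 252.4]
tool_rot: [-90.0, -0.1, 0.1]
wrist_force: [0.2, -0.5, -0.5]
width: 0.659
```

Run:
```python
from h import *
print(arm.observe()["ee_pos"],arm.observe()["wrist_force"])
snap("side","12");im=snap("top","12");crop("top",im,170,150,300,300,4,"pics/c20.png");crop("top",im,320,140,500,300,4,"pics/c21.png")
```

```text
[379.89  59.84 252.42] [ 0.24 -0.51 -0.53]
```

View pics/top12.png

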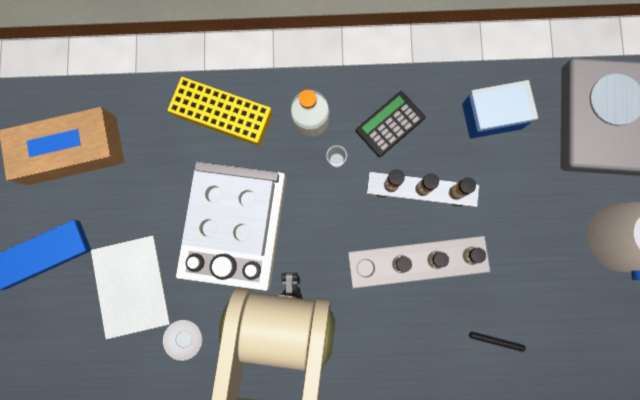

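View pics/c20.png

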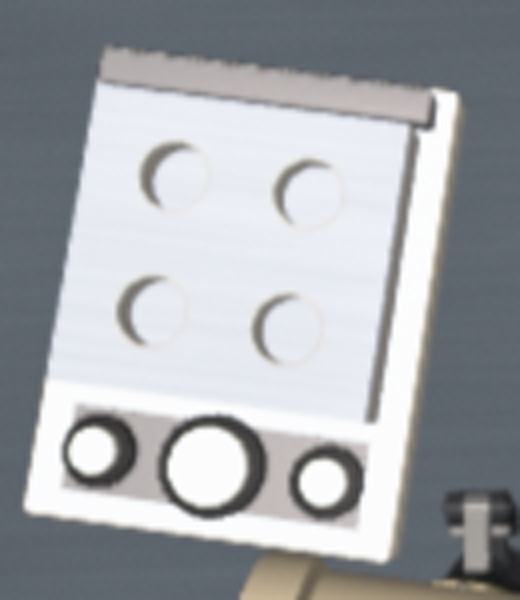

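View pics/c21.png

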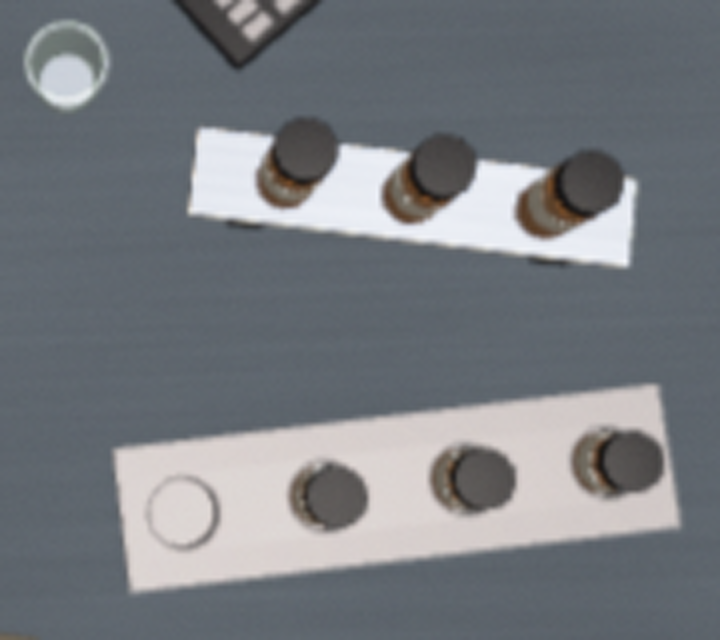

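Run:
```python
from h import *
c=lambda p,o:[o[0]+(p[0]+.5)/4-.5,o[1]+(p[1]+.5)/4-.5]
O=(170,150);Q=(320,140)
M=np.array([ray("top",*c(p,O),95)[:2] for p in[(153,312),(287,330),(175,176),(309,194)]]);print("mouths",M,M.mean(0))
V=np.array([ray("top",*c(p,Q),160)[:2] for p in[(306,149),(443,166),(590,181)]])
print("cap - tcp",V-np.array([[632.2,-145.2],[620.5,-215.8],[610,-290.6]]))
```

```text
mouths [[544.61 262.88]
 [532.57 189.7 ]
 [619.04 250.94]
 [606.69 177.14]] [575.73 220.17]
cap - tcp [[-0.05  2.02]
 [ 0.5   2.98]
 [ 0.78  3.35]]
```

Emit:
step_arm([
  [[0.02, 0, -0.05, 0, 0.056], [0.04, 0, -0.11, 0, 0.056], [0.06, 0, -0.17, 0, 0.056], [0.0743, 0, -0.21, 0, 0.056], [0.0743, 0.04, -0.2195, 0, 0.056], [0.0743, 0.09, -0.2195, 0, 0.056], [0.0743, 0.13, -0.2195, 0, 0.056], [0.0743, 0.16, -0.2195, 0, 0.056], [0.0743, 0.16, -0.2195, 0, 0.056], [0.0743, 0.16, -0.2195, 0, 0.056]],
])

```text
time_s: 27.78
ee_pos: [455.0, -160.6, 92.8]
tool_rot: [-90.0, -0.1, -0.0]
wrist_force: [-0.1, 0.1, 0.4]
width: 0.656
```

Run:
```python
from h import *
print(arm.observe()["ee_pos"],arm.observe()["wrist_force"])
im=snap("side","13");crop("side",im,200,180,340,330,4,"pics/c22.png")
```

```text
[ 455.01 -160.62   92.79] [-0.13  0.09  0.42]
```

View pics/c22.png

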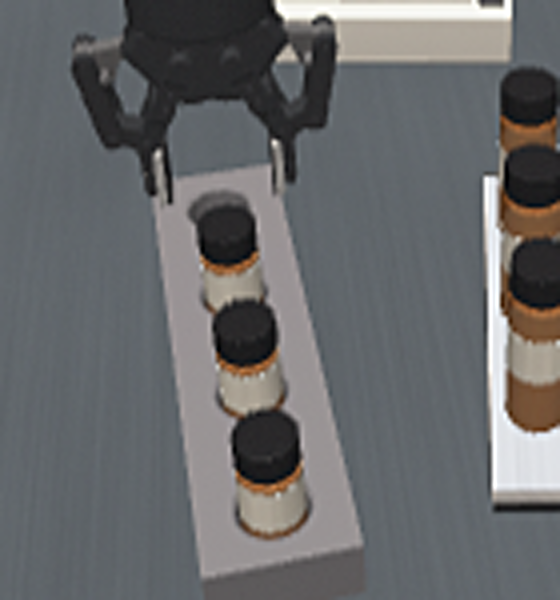

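Emit:
step_arm([
  [[-0.0005, 0.015, 0.001, 0, 0.056], [-0.0005, 0.03, 0.001, 0, 0.056], [-0.0005, 0.04, 0.001, 0, 0.056], [-0.0005, 0.048, 0.001, 0, 0.056], [-0.0005, 0.05, 0.001, 0, 0.056], [-0.0005, 0.05, 0.001, 0, 0.056], [-0.0005, 0.05, 0.001, 0, 0.025], [-0.0005, 0.05, 0.001, 0, 0.025], [-0.0005, 0.05, 0.001, 0, 0.025], [-0.0005, 0.05, 0.001, 0, 0.025], [-0.0005, 0.05, 0.001, 0, 0.025], [-0.0005, 0.05, 0.001, 0, 0.025]],
])

```text
time_s: 29.32
ee_pos: [453.9, -158.7, 42.4]
tool_rot: [-90.0, -0.0, 0.0]
wrist_force: [0.7, -0.1, 6.0]
width: 0.386
```

Emit:
step_arm([
  [[0, -0.01, 0, 0, 0.025], [0, -0.03, 0, 0, 0.025], [0, -0.06, 0, 0, 0.025], [0, -0.1, 0, 0, 0.025], [0, -0.14, 0, 0, 0.025], [0.02, -0.15, 0.04, 0, 0.025], [0.05, -0.15, 0.1, 0, 0.025], [0.07, -0.15, 0.155, 0, 0.025], [0.1, -0.15, 0.21, 0, 0.025], [0.125, -0.15, 0.265, 0, 0.025], [0.145, -0.15, 0.315, 0, 0.025], [0.1525, -0.15, 0.336, 0, 0.025], [0.1525, -0.13, 0.336, 0, 0.025], [0.1525, -0.11, 0.336, 0, 0.025], [0.1525, -0.11, 0.336, 0, 0.025], [0.1525, -0.11, 0.336, 0, 0.025]],
])

```text
time_s: 31.32
ee_pos: [606.4, 177.4, 153.1]
tool_rot: [-90.0, -0.1, 0.0]
wrist_force: [0.8, -0.0, -0.1]
width: 0.391
```

Run:
```python
from h import *
for i in range(3): im=cams.capture("side"); print(arm.observe()["ee_pos"],arm.observe()["wrist_force"])
im=snap("side","14");crop("side",im,230,80,350,180,6,"pics/c23.png")
print(((proj("side",[[606.6,177.1,118],[606.6,177.1,95],[532.6,189.3,95]])-[230,80])*6))
```

```text
[606.48 177.45 153.25] [-0.59  0.52 -0.63]
[606.45 177.45 153.2 ] [ 0.41 -0.73 -0.77]
[606.39 177.42 153.05] [ 0.31 -0.29 -1.6 ]
[[440.27 426.21]
 [441.04 466.29]
 [294.25 465.47]]
```

View pics/c23.png

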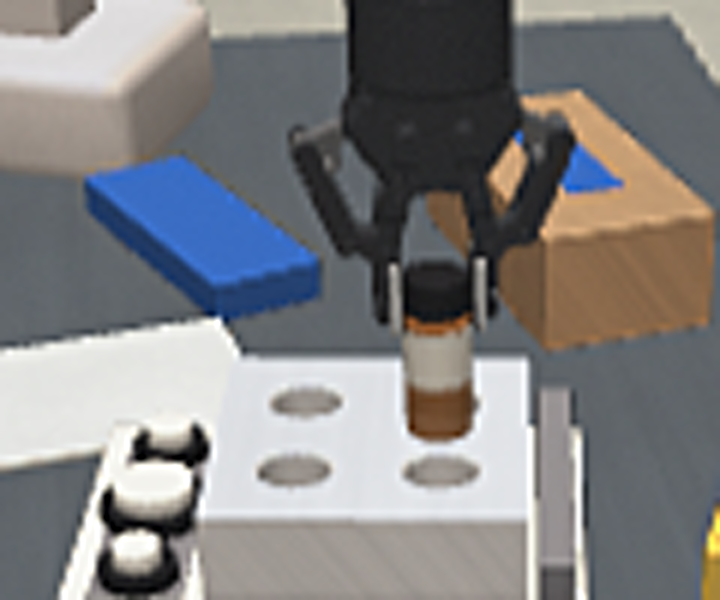

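Emit:
step_arm([
  [[0, 0.01, 0, 0, 0.025], [0, 0.018, 0, 0, 0.025], [0, 0.025, 0, 0, 0.025], [0, 0.031, 0, 0, 0.025], [0, 0.031, 0, 0, 0.025], [0, 0.031, 0, 0, 0.025]],
])

```text
time_s: 32.28
ee_pos: [606.2, 177.5, 121.3]
tool_rot: [-90.0, -0.0, 0.0]
wrist_force: [0.9, 0.2, -1.4]
width: 0.387
```

No contact force: the vial is in the mouth. Continue down.

Emit:
step_arm([
  [[0, 0.008, 0, 0, 0.025], [0, 0.014, 0, 0, 0.025], [0, 0.019, 0, 0, 0.025], [0, 0.022, 0, 0, 0.025], [0, 0.0235, 0, 0, 0.025], [0, 0.0235, 0, 0, 0.025], [0, 0.0235, 0, 0, 0.025]],
])

```text
time_s: 33.15
ee_pos: [606.1, 177.5, 97.6]
tool_rot: [-90.0, -0.0, 0.0]
wrist_force: [0.6, -0.4, -0.1]
width: 0.389
```

Emit:
step_arm([
  [[0, 0.001, 0, 0, 0.056], [0, 0.001, 0, 0, 0.056], [0, 0.001, 0, 0, 0.056], [0, 0.001, 0, 0, 0.056], [0, -0.03, 0, 0, 0.056], [0, -0.07, 0, 0, 0.056], [0, -0.11, 0, 0, 0.056], [0, -0.15, 0, 0, 0.056], [-0.05, -0.155, -0.03, 0, 0.056], [-0.1, -0.155, -0.06, 0, 0.056], [-0.15, -0.155, -0.09, 0, 0.056], [-0.2, -0.155, -0.11, 0, 0.056], [-0.226, -0.155, -0.1175, 0, 0.056], [-0.226, -0.155, -0.1175, 0, 0.056]],
])

```text
time_s: 34.9
ee_pos: [379.1, 59.7, 253.1]
tool_rot: [-90.0, -0.1, -0.0]
wrist_force: [0.4, -1.1, -0.4]
width: 0.655
```

Run:
```python
from h import *
print(arm.observe()["ee_pos"],arm.observe()["wrist_force"])
im=snap("top","15");crop("top",im,170,140,500,300,2.4,"pics/c25.png");crop("top",im,320,140,500,300,4,"pics/c26.png")
im=snap("side","15");crop("side",im,200,90,400,330,2.5,"pics/c24.png")
```

```text
[379.12  59.66 253.1 ] [ 0.37 -1.06 -0.43]
```

View pics/c24.png

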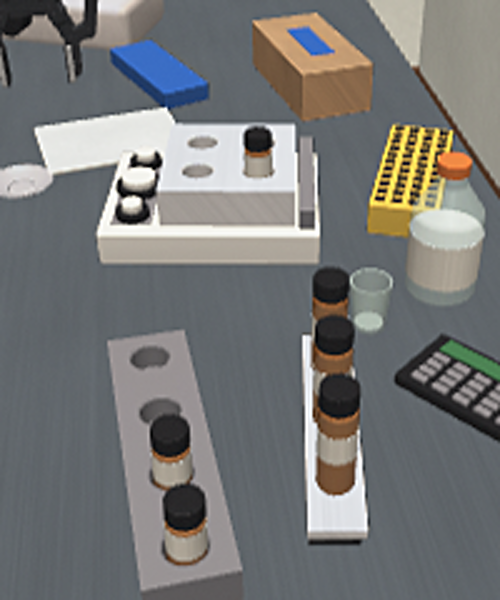

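View pics/c25.png

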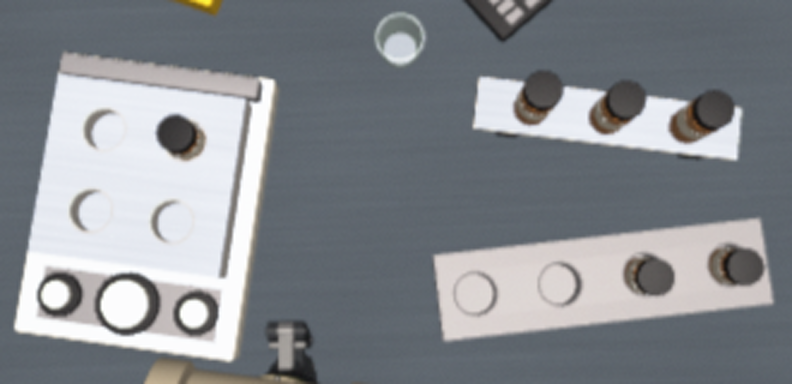

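View pics/c26.png

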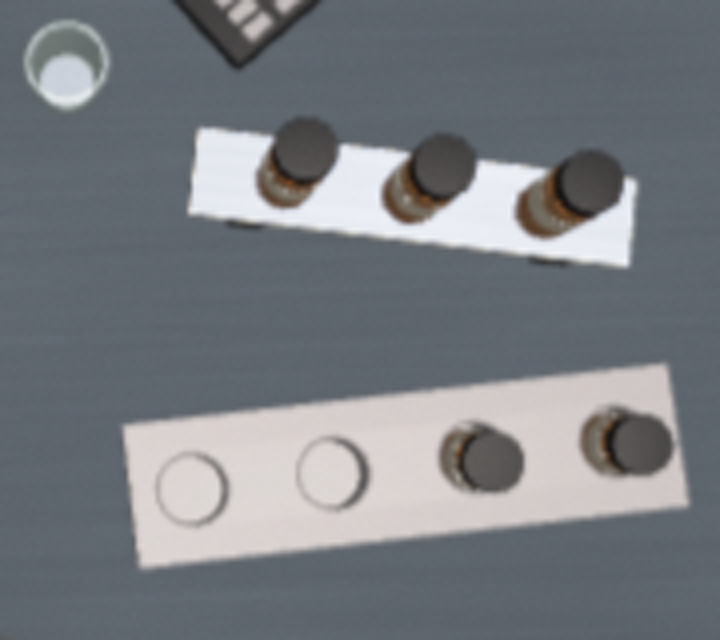

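```bash
cat > rack.py <<'E'
from h import *
import sys
def rack(cs,caps,Q=(320,140),s=4):
    c=lambda p:[Q[0]+(p[0]+.5)/s-.5,Q[1]+(p[1]+.5)/s-.5]
    H=np.array([ray("top",*c(p),38)[:2] for p in cs])
    d=(H[0]-H[1]+H[3]-H[2]);d/=np.linalg.norm(d)
    print("size",np.linalg.norm(H[0]-H[1]),np.linalg.norm(H[1]-H[2]));print("holes",np.array([H.mean(0)+d*y for y in(-120,-40,40,120)]))
    print("caps",np.array([ray("top",*c(p),93)[:2] for p in caps]))
E
python3 -c "
from rack import *
rack([(123,426),(668,364),(689,506),(140,569)],[(491,461),(640,444)])"
```

```text
size 310.7543265774167 80.09151562758156
holes [[ 479.69 -324.88]
 [ 473.02 -245.16]
 [ 466.36 -165.44]
 [ 459.7   -85.72]]
caps [[ 470.64 -242.36]
 [ 477.32 -322.39]]
```

Emit:
step_arm([
  [[0.02, 0, -0.05, 0, 0.056], [0.04, 0, -0.11, 0, 0.056], [0.06, 0, -0.17, 0, 0.056], [0.08, 0, -0.23, 0, 0.056], [0.092, 0, -0.29, 0, 0.056], [0.092, 0.03, -0.304, 0, 0.056], [0.092, 0.08, -0.304, 0, 0.056], [0.092, 0.12, -0.304, 0, 0.056], [0.092, 0.14, -0.304, 0, 0.056], [0.092, 0.14, -0.304, 0, 0.056], [0.092, 0.14, -0.304, 0, 0.056]],
])

```text
time_s: 36.38
ee_pos: [473.2, -244.5, 113.2]
tool_rot: [-90.0, -0.1, 0.1]
wrist_force: [-0.9, -0.2, 0.3]
width: 0.656
```

Run:
```python
from h import *
print(arm.observe()["ee_pos"],arm.observe()["wrist_force"])
im=snap("side","16");crop("side",im,200,180,340,330,4,"pics/c27.png")
```

```text
[ 473.19 -244.48  113.15] [-0.91 -0.18  0.33]
```

View pics/c27.png

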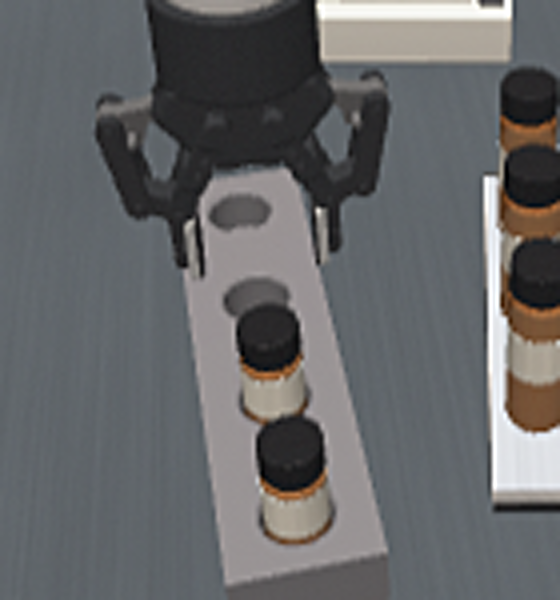

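Emit:
step_arm([
  [[-0.0015, 0.02, 0, 0, 0.056], [-0.0015, 0.04, 0, 0, 0.056], [-0.0015, 0.055, 0, 0, 0.056], [-0.0015, 0.066, 0, 0, 0.056], [-0.0015, 0.0705, 0, 0, 0.056], [-0.0015, 0.0705, 0, 0, 0.056], [-0.0015, 0.0705, 0, 0, 0.025], [-0.0015, 0.0705, 0, 0, 0.025], [-0.0015, 0.0705, 0, 0, 0.025], [-0.0015, 0.0705, 0, 0, 0.025], [-0.0015, 0.0705, 0, 0, 0.025], [-0.0015, 0.0705, 0, 0, 0.025]],
])

```text
time_s: 37.92
ee_pos: [471.1, -244.3, 42.5]
tool_rot: [-90.0, -0.1, 0.0]
wrist_force: [0.3, 0.1, 6.0]
width: 0.388
```

Emit:
step_arm([
  [[0, -0.01, 0, 0, 0.025], [0, -0.03, 0, 0, 0.025], [0, -0.06, 0, 0, 0.025], [0, -0.1, 0, 0, 0.025], [0, -0.14, 0, 0, 0.025], [0.02, -0.17, 0.04, 0, 0.025], [0.04, -0.17, 0.1, 0, 0.025], [0.06, -0.17, 0.155, 0, 0.025], [0.08, -0.17, 0.21, 0, 0.025], [0.1, -0.17, 0.265, 0, 0.025], [0.115, -0.17, 0.32, 0, 0.025], [0.13, -0.17, 0.375, 0, 0.025], [0.14, -0.17, 0.43, 0, 0.025], [0.1475, -0.17, 0.475, 0, 0.025], [0.1475, -0.17, 0.4955, 0, 0.025], [0.1475, -0.15, 0.4955, 0, 0.025], [0.1475, -0.12, 0.4955, 0, 0.025], [0.1475, -0.11, 0.4955, 0, 0.025], [0.1475, -0.11, 0.4955, 0, 0.025], [0.1475, -0.11, 0.4955, 0, 0.025]],
])

```text
time_s: 40.42
ee_pos: [618.6, 251.3, 153.4]
tool_rot: [-90.0, -0.1, 0.0]
wrist_force: [-0.3, 0.5, -0.9]
width: 0.385
```

Run:
```python
from h import *
print(arm.observe()["ee_pos"],arm.observe()["wrist_force"])
im=snap("side","17");crop("side",im,230,80,350,180,6,"pics/c28.png")
```

```text
[618.59 251.34 153.44] [-0.27  0.47 -0.88]
```

View pics/c28.png

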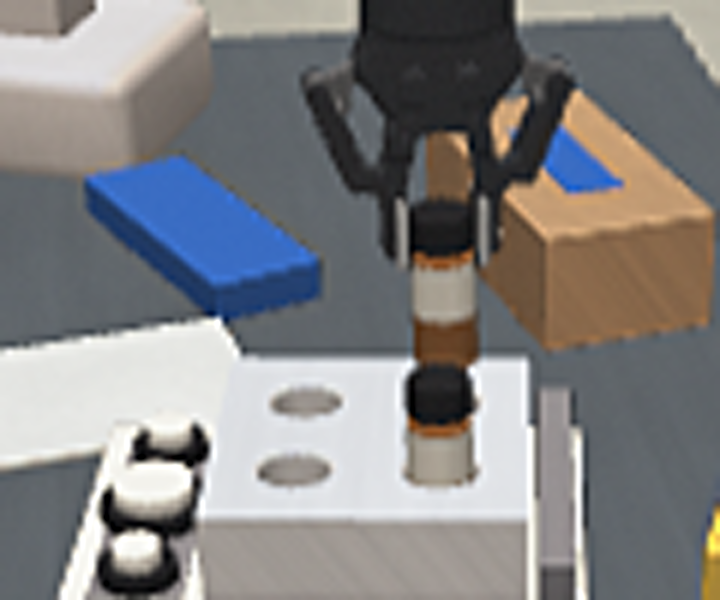

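Well aligned; lower to the mouth and check force.

Emit:
step_arm([
  [[0, 0.01, 0, 0, 0.025], [0, 0.018, 0, 0, 0.025], [0, 0.025, 0, 0, 0.025], [0, 0.031, 0, 0, 0.025], [0, 0.031, 0, 0, 0.025], [0, 0.031, 0, 0, 0.025]],
])

```text
time_s: 41.22
ee_pos: [618.2, 251.5, 121.3]
tool_rot: [-90.0, -0.0, 0.0]
wrist_force: [0.5, -0.5, -1.2]
width: 0.39
```

Emit:
step_arm([
  [[0, 0.008, 0, 0, 0.025], [0, 0.014, 0, 0, 0.025], [0, 0.019, 0, 0, 0.025], [0, 0.022, 0, 0, 0.025], [0, 0.0245, 0, 0, 0.025], [0, 0.0245, 0, 0, 0.025], [0, 0.0245, 0, 0, 0.025]],
])

```text
time_s: 42.1
ee_pos: [618.5, 251.6, 97.3]
tool_rot: [-90.0, -0.1, 0.0]
wrist_force: [0.5, 1.2, 5.2]
width: 0.389
```

Emit:
step_arm([
  [[0, 0, 0, 0, 0.056], [0, 0, 0, 0, 0.056], [0, 0, 0, 0, 0.056], [0, 0, 0, 0, 0.056], [0, -0.03, 0, 0, 0.056], [0, -0.07, 0, 0, 0.056], [0, -0.11, 0, 0, 0.056], [0, -0.15, 0, 0, 0.056], [-0.05, -0.155, -0.04, 0, 0.056], [-0.1, -0.155, -0.08, 0, 0.056], [-0.15, -0.155, -0.12, 0, 0.056], [-0.2, -0.155, -0.16, 0, 0.056], [-0.238, -0.155, -0.192, 0, 0.056], [-0.238, -0.155, -0.192, 0, 0.056], [-0.238, -0.155, -0.192, 0, 0.056]],
])

```text
time_s: 43.98
ee_pos: [380.6, 59.4, 251.9]
tool_rot: [-90.0, -0.1, -0.0]
wrist_force: [0.3, -0.5, 0.1]
width: 0.657
```

Run:
```python
from h import *
print(arm.observe()["ee_pos"],arm.observe()["wrist_force"])
im=snap("top","18");crop("top",im,170,140,500,300,2.4,"pics/c29.png");crop("top",im,320,140,500,300,4,"pics/c30.png")
```

```text
[380.6   59.39 251.87] [ 0.28 -0.47  0.07]
```

View pics/c29.png

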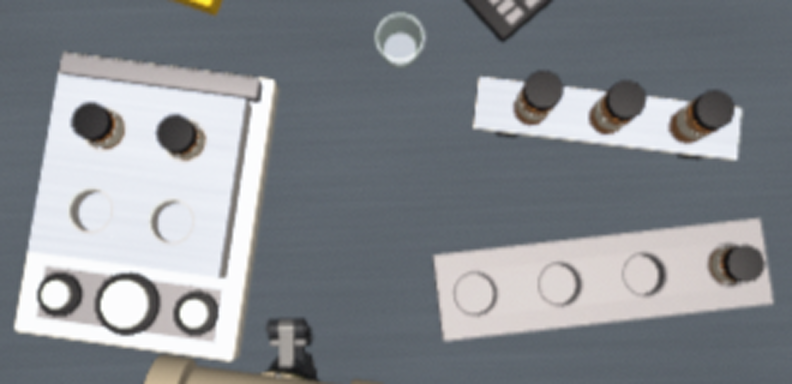

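View pics/c30.png

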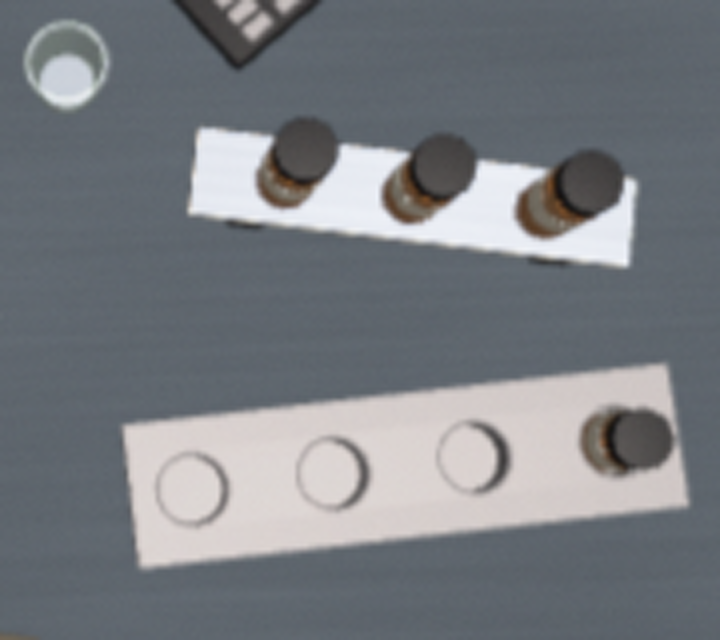

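Emit:
step_arm([
  [[0.015, 0, -0.05, 0, 0.056], [0.03, 0, -0.11, 0, 0.056], [0.045, 0, -0.17, 0, 0.056], [0.06, 0, -0.23, 0, 0.056], [0.075, 0, -0.29, 0, 0.056], [0.09, 0, -0.35, 0, 0.056], [0.099, 0.02, -0.384, 0, 0.056], [0.099, 0.07, -0.384, 0, 0.056], [0.099, 0.11, -0.384, 0, 0.056], [0.099, 0.139, -0.384, 0, 0.056], [0.099, 0.139, -0.384, 0, 0.056], [0.099, 0.139, -0.384, 0, 0.056]],
])

```text
time_s: 45.52
ee_pos: [480.4, -324.8, 113.4]
tool_rot: [-90.1, -0.1, 0.1]
wrist_force: [-0.2, 0.1, -0.2]
width: 0.66
```

Run:
```python
from h import *
print(arm.observe()["ee_pos"],arm.observe()["wrist_force"])
im=snap("side","19");crop("side",im,200,180,340,330,4,"pics/c31.png")
```

```text
[ 480.35 -324.85  113.44] [-0.2   0.12 -0.23]
```

View pics/c31.png

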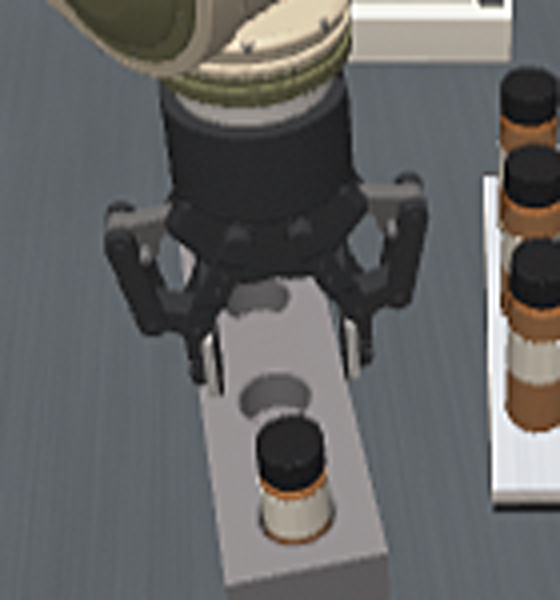

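Emit:
step_arm([
  [[-0.001, 0.02, 0, 0, 0.056], [-0.001, 0.04, 0, 0, 0.056], [-0.001, 0.055, 0, 0, 0.056], [-0.001, 0.066, 0, 0, 0.056], [-0.001, 0.0705, 0, 0, 0.056], [-0.001, 0.0705, 0, 0, 0.056], [-0.001, 0.0705, 0, 0, 0.025], [-0.001, 0.0705, 0, 0, 0.025], [-0.001, 0.0705, 0, 0, 0.025], [-0.001, 0.0705, 0, 0, 0.025], [-0.001, 0.0705, 0, 0, 0.025], [-0.001, 0.0705, 0, 0, 0.025]],
])

```text
time_s: 47.08
ee_pos: [478.6, -324.8, 42.6]
tool_rot: [-90.0, -0.0, 0.0]
wrist_force: [0.8, 0.3, 5.1]
width: 0.39
```

Emit:
step_arm([
  [[0, -0.01, 0, 0, 0.025], [0, -0.03, 0, 0, 0.025], [0, -0.06, 0, 0, 0.025], [0, -0.1, 0, 0, 0.025], [0, -0.14, 0, 0, 0.025], [0.005, -0.16, 0.04, 0, 0.025], [0.01, -0.16, 0.1, 0, 0.025], [0.015, -0.16, 0.155, 0, 0.025], [0.02, -0.16, 0.21, 0, 0.025], [0.03, -0.16, 0.265, 0, 0.025], [0.035, -0.16, 0.32, 0, 0.025], [0.04, -0.16, 0.375, 0, 0.025], [0.045, -0.16, 0.43, 0, 0.025], [0.0535, -0.16, 0.485, 0, 0.025], [0.0535, -0.16, 0.514, 0, 0.025], [0.0535, -0.15, 0.514, 0, 0.025], [0.0535, -0.12, 0.514, 0, 0.025], [0.0535, -0.11, 0.514, 0, 0.025], [0.0535, -0.11, 0.514, 0, 0.025], [0.0535, -0.11, 0.514, 0, 0.025]],
])

```text
time_s: 49.58
ee_pos: [532.1, 189.1, 153.0]
tool_rot: [-90.0, -0.1, -0.0]
wrist_force: [-0.2, 0.3, -0.2]
width: 0.389
```

Run:
```python
from h import *
print(arm.observe()["ee_pos"],arm.observe()["wrist_force"])
im=snap("side","20");crop("side",im,230,80,350,180,6,"pics/c32.png")
```

```text
[532.07 189.13 153.01] [-0.22  0.3  -0.23]
```

View pics/c32.png

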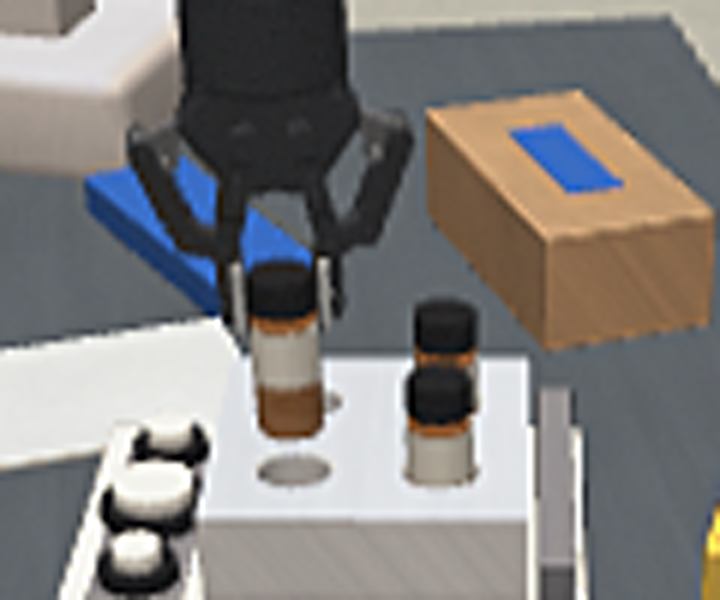

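Emit:
step_arm([
  [[0.0005, 0.01, 0, 0, 0.025], [0.0005, 0.018, 0, 0, 0.025], [0.0005, 0.025, 0, 0, 0.025], [0.0005, 0.031, 0, 0, 0.025], [0.0005, 0.031, 0, 0, 0.025], [0.0005, 0.031, 0, 0, 0.025]],
])

```text
time_s: 50.38
ee_pos: [532.2, 189.5, 121.2]
tool_rot: [-90.0, -0.0, 0.0]
wrist_force: [-1.7, -0.1, -1.2]
width: 0.386
```

Emit:
step_arm([
  [[0.0005, 0.008, 0, 0, 0.025], [0.0005, 0.014, 0, 0, 0.025], [0.0005, 0.019, 0, 0, 0.025], [0.0005, 0.022, 0, 0, 0.025], [0.0005, 0.0242, 0, 0, 0.025], [0.0005, 0.0242, 0, 0, 0.025], [0.0005, 0.0242, 0, 0, 0.025]],
])

```text
time_s: 51.25
ee_pos: [532.6, 189.5, 97.6]
tool_rot: [-90.0, -0.0, 0.0]
wrist_force: [-1.6, -0.4, 5.6]
width: 0.389
```

Emit:
step_arm([
  [[0, 0, 0, 0, 0.056], [0, 0, 0, 0, 0.056], [0, 0, 0, 0, 0.056], [0, 0, 0, 0, 0.056], [0, -0.03, 0, 0, 0.056], [0, -0.07, 0, 0, 0.056], [0, -0.11, 0, 0, 0.056], [0, -0.15, 0, 0, 0.056], [-0.05, -0.155, -0.04, -10, 0.056], [-0.1, -0.155, -0.08, -20, 0.03], [-0.152, -0.155, -0.13, -30, 0], [-0.152, -0.155, -0.13, -40, 0], [-0.152, -0.155, -0.13, -50, 0], [-0.152, -0.155, -0.13, -60, 0], [-0.152, -0.155, -0.13, -70, 0], [-0.152, -0.155, -0.13, -80, 0], [-0.152, -0.155, -0.13, -90, 0], [-0.152, -0.155, -0.13, -90, 0], [-0.152, -0.155, -0.13, -90, 0]],
])

```text
time_s: 53.62
ee_pos: [380.6, 59.4, 251.8]
tool_rot: [-90.0, -0.0, 89.8]
wrist_force: [-0.2, 0.1, 0.3]
width: -0.006
```

Run:
```python
from h import *
print(arm.observe()["ee_pos"],arm.observe()["wrist_force"])
im=snap("top","21");crop("top",im,170,140,500,300,2.4,"pics/c33.png")
im=snap("side","21");crop("side",im,200,60,360,180,5,"pics/c34.png")
```

```text
[380.6   59.39 251.85] [-0.21  0.08  0.26]
```

View pics/c33.png

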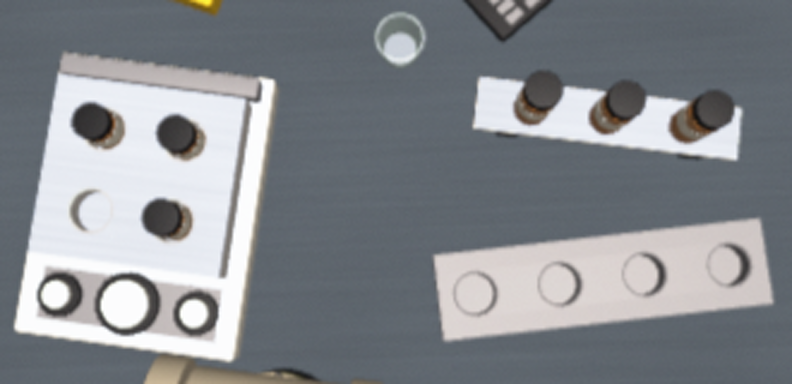

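View pics/c34.png

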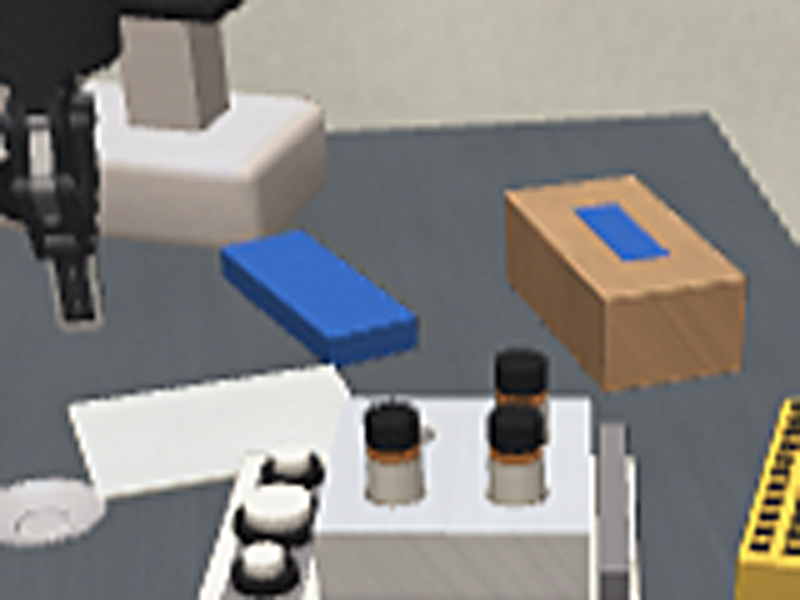

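Run:
```python
from h import *
for z in (230,240,250,260,270,280): print(z,proj("side",[380.6,59.4-7,z]))
```

```text
230 [[219.4 141.1]]
240 [[218.79 137.45]]
250 [[218.18 133.75]]
260 [[217.55 130.  ]]
270 [[216.92 126.21]]
280 [[216.28 122.37]]
```

Emit:
step_arm([
  [[0.05, 0, -0.02, 0, 0], [0.1, 0, -0.04, 0, 0], [0.15, 0, -0.06, 0, 0], [0.2, 0, -0.08, 0, 0], [0.2425, 0.03, -0.09, 0, 0], [0.2428, 0.08, -0.0902, 0, 0], [0.2428, 0.13, -0.0902, 0, 0], [0.2428, 0.16, -0.0902, 0, 0], [0.2428, 0.17, -0.0902, 0, 0], [0.2428, 0.17, -0.0902, 0, 0], [0.2428, 0.17, -0.0902, 0, 0]],
])

```text
time_s: 55.1
ee_pos: [471.5, 302.5, 83.2]
tool_rot: [-90.1, -0.1, 90.0]
wrist_force: [-0.8, 0.1, 0.2]
width: 0.003
```

Run:
```python
from h import *
print(arm.observe()["ee_pos"],arm.observe()["wrist_force"])
im=snap("side","22");crop("side",im,210,80,310,180,6,"pics/c35.png")
```

```text
[471.46 302.5   83.22] [-0.85  0.07  0.16]
```

View pics/c35.png

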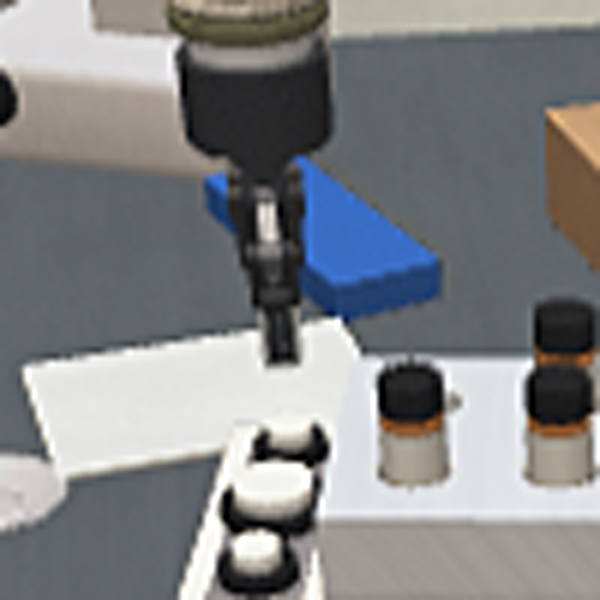

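Run:
```python
from h import *
o=[210,80]
print((proj("side",[[470.8,302.2,67],[460.2,238.8,67],[449.9,175.4,67],[532.6,189.5,148],[471.5,302.5,101],[471.5,291,101]])-o)*6)
im=cv2.imread("pics/side22.png")[:,:,::-1]; crop("side",im,240,140,280,180,15,"pics/c36.png")
im=cv2.imread("pics/top21.png")[:,:,::-1]; crop("top",im,180,245,265,285,9,"pics/c37.png")
print((proj("top",[[470.8,302.2,67],[460.2,238.8,67],[449.9,175.4,67]])-[180,245])*9)
```

```text
[[289.91 419.58]
 [273.74 476.8 ]
 [256.68 539.26]
 [408.24 371.4 ]
 [285.63 363.7 ]
 [286.3  373.2 ]]
[[120.94 155.75]
 [377.3  191.6 ]
 [634.81 226.38]]
```

View pics/c36.png

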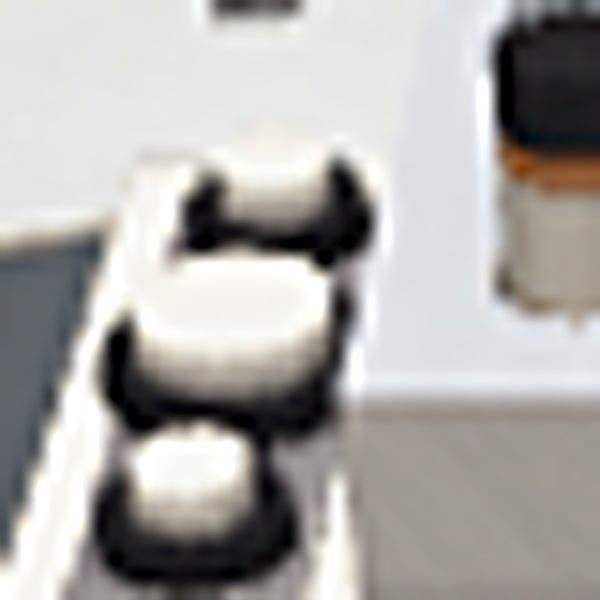

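View pics/c37.png

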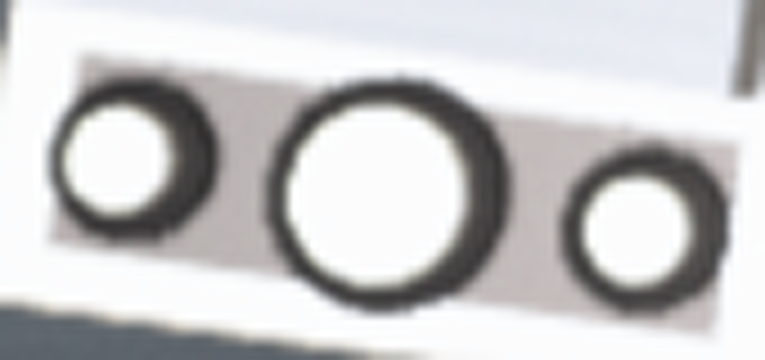

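Emit:
step_arm([
  [[0.0005, 0.015, 0.0005, 0, 0], [0.0005, 0.028, 0.0005, 0, 0], [0.0005, 0.028, 0.0005, 0, 0], [0.0005, 0.028, 0.0005, 0, 0]],
])

```text
time_s: 55.65
ee_pos: [470.3, 302.8, 53.8]
tool_rot: [-90.0, -0.0, 90.0]
wrist_force: [1.0, -0.5, 0.2]
width: -0.002
```

Run:
```python
from h import *
print(arm.observe()["ee_pos"],arm.observe()["wrist_force"])
im=snap("side","23");crop("side",im,240,130,280,170,15,"pics/c38.png")
```

```text
[470.34 302.76  53.82] [ 1.03 -0.52  0.23]
```

View pics/c38.png

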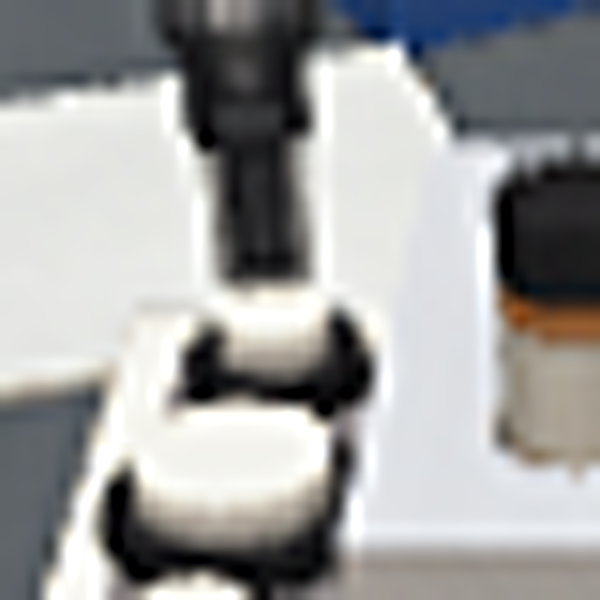

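Emit:
step_arm([
  [[0, 0.002, 0, 0, 0], [0, 0.004, 0, 0, 0], [0, 0.004, 0, 0, 0]],
])

```text
time_s: 56.08
ee_pos: [470.1, 302.7, 49.7]
tool_rot: [-90.0, 0.0, 90.0]
wrist_force: [-1.2, -0.6, -0.4]
width: -0.004
```

Emit:
step_arm([
  [[0, 0.001, 0, 0, 0], [0, 0.002, 0, 0, 0], [0, 0.002, 0, 0, 0]],
])

```text
time_s: 56.45
ee_pos: [470.2, 302.7, 47.7]
tool_rot: [-90.0, 0.0, 90.0]
wrist_force: [-0.5, 0.6, 0.2]
width: 0.005
```

Emit:
step_arm([
  [[0, 0.001, 0, 0, 0], [0, 0.002, 0, 0, 0], [0, 0.002, 0, 0, 0]],
])

```text
time_s: 56.82
ee_pos: [470.3, 302.7, 45.9]
tool_rot: [-90.0, -0.0, 90.0]
wrist_force: [-0.4, 0.1, 1.5]
width: 0.001
```

Emit:
step_arm([
  [[0, 0.001, 0, 0, 0], [0, 0.002, 0, 0, 0], [0, 0.002, 0, 0, 0]],
])

```text
time_s: 57.2
ee_pos: [470.3, 302.7, 43.9]
tool_rot: [-90.0, -0.0, 90.0]
wrist_force: [-0.3, -0.4, 4.0]
width: 0.002
```

Emit:
step_arm([
  [[0, 0.001, 0, 0, 0], [0, 0.002, 0, 0, 0], [0, 0.002, 0, 0, 0]],
])

```text
time_s: 57.58
ee_pos: [470.3, 302.8, 41.9]
tool_rot: [-90.0, -0.0, 90.0]
wrist_force: [0.2, 0.1, 4.6]
width: 0.001
```

Emit:
step_arm([
  [[0, 0.001, 0, 0, 0], [0, 0.0015, 0, 0, 0], [0, 0.0015, 0, 0, 0]],
])

```text
time_s: 57.95
ee_pos: [470.4, 302.8, 41.2]
tool_rot: [-90.0, -0.0, 90.0]
wrist_force: [-2.8, -1.5, 11.6]
width: 0.001
```

Run:
```python
from h import *
print(arm.observe()["ee_pos"],arm.observe()["wrist_force"])
im=snap("side","24");crop("side",im,240,130,280,170,15,"pics/c39.png")
```

```text
[470.35 302.76  41.15] [-2.82 -1.54 11.64]
```

View pics/c39.png

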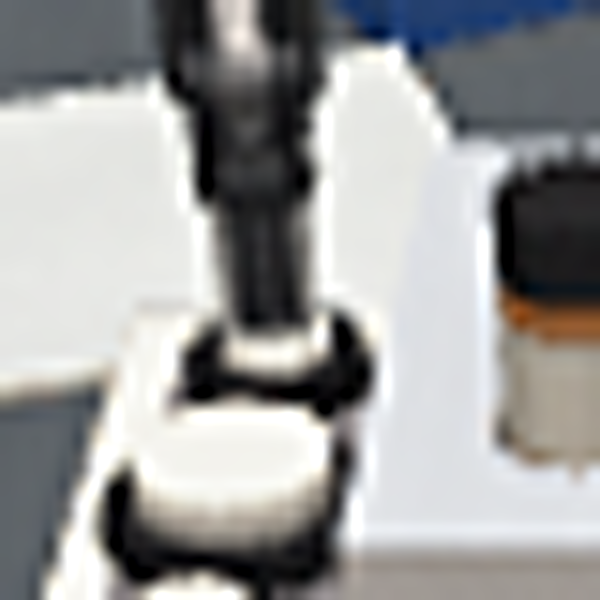

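Emit:
step_arm([
  [[0, -0.01, 0, 0, 0], [0, -0.03, 0, 0, 0], [0, -0.03, 0, 0, 0], [-0.04, -0.03, 0.006, 0, 0], [-0.08, -0.03, 0.012, 0, 0], [-0.12, -0.03, 0.02, 0, 0], [-0.1274, -0.03, 0.021, 0, 0], [-0.1274, -0.03, 0.021, 0, 0], [-0.1274, -0.02, 0.021, 0, 0], [-0.1274, -0.012, 0.021, 0, 0], [-0.1274, -0.01, 0.021, 0, 0], [-0.1274, -0.01, 0.021, 0, 0]],
])

```text
time_s: 59.5
ee_pos: [449.2, 175.5, 50.1]
tool_rot: [-90.0, 0.0, 90.0]
wrist_force: [-0.3, -0.5, 0.1]
width: -0.001
```

Run:
```python
from h import *
print(arm.observe()["ee_pos"],arm.observe()["wrist_force"])
im=snap("side","25");crop("side",im,240,130,280,170,15,"pics/c40.png")
```

```text
[449.22 175.53  50.07] [-0.26 -0.49  0.07]
```

View pics/c40.png

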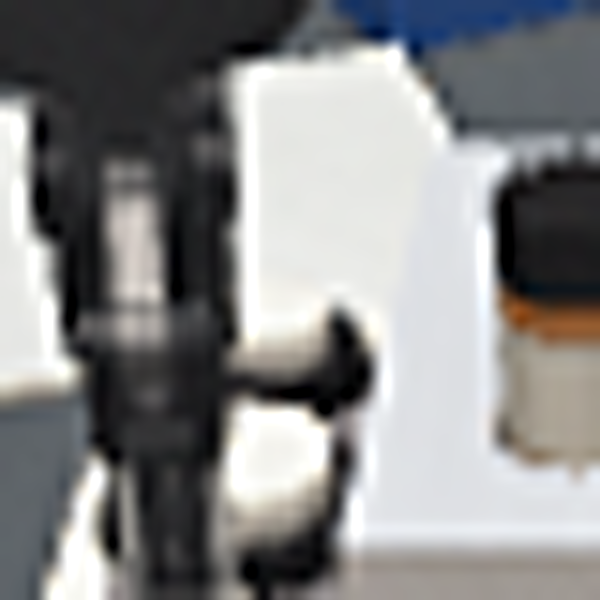

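Emit:
step_arm([
  [[0, 0.003, -0.001, 0, 0], [0, 0.005, -0.001, 0, 0], [0, 0.007, -0.001, 0, 0], [0, 0.008, -0.001, 0, 0], [0, 0.008, -0.001, 0, 0]],
])

```text
time_s: 60.18
ee_pos: [450.6, 175.4, 42.5]
tool_rot: [-90.0, -0.0, 90.0]
wrist_force: [1.2, 0.9, 5.2]
width: 0.002
```

Emit:
step_arm([
  [[0, 0.001, 0, 0, 0], [0, 0.002, 0, 0, 0], [0, 0.002, 0, 0, 0]],
])

```text
time_s: 60.55
ee_pos: [450.6, 175.4, 41.1]
tool_rot: [-90.1, -0.0, 90.0]
wrist_force: [-1.3, 0.7, 12.8]
width: 0.001
```

Run:
```python
from h import *
print(arm.observe()["ee_pos"],arm.observe()["wrist_force"])
im=snap("side","26");crop("side",im,230,140,280,190,12,"pics/c41.png")
```

```text
[450.61 175.37  41.1 ] [-1.31  0.72 12.84]
```

View pics/c41.png

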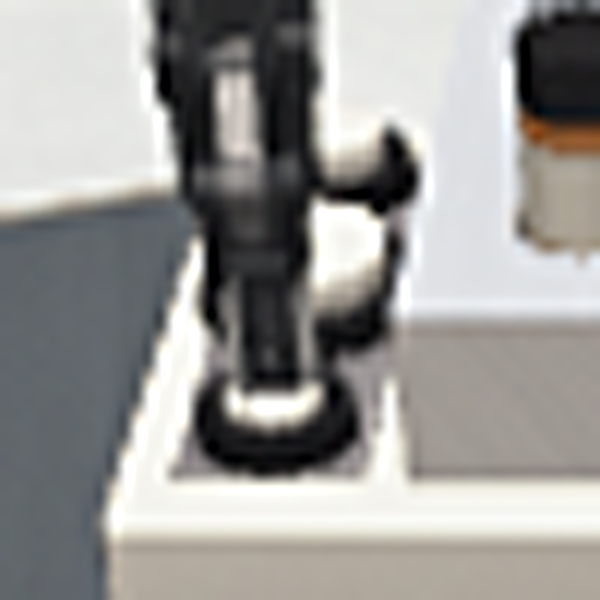

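Emit:
step_arm([
  [[0, -0.01, 0, 0, 0], [0, -0.03, 0, 0, 0], [0, -0.03, 0, 0, 0], [0.03, -0.03, -0.005, 0, 0], [0.06, -0.03, -0.009, 0, 0], [0.0636, -0.03, -0.0095, 0, 0], [0.0636, -0.03, -0.0095, 0, 0], [0.0636, -0.02, -0.0095, 0, 0], [0.0636, -0.012, -0.0095, 0, 0], [0.0636, -0.009, -0.0095, 0, 0], [0.0636, -0.006, -0.0095, 0, 0], [0.0636, -0.003, -0.0095, 0, 0], [0.0636, -0.001, -0.0095, 0, 0], [0.0636, 0, -0.0095, 0, 0], [0.0636, 0, -0.0095, 0, 0]],
])

```text
time_s: 62.48
ee_pos: [459.8, 238.7, 41.2]
tool_rot: [-90.0, 0.0, 90.0]
wrist_force: [-3.2, -3.9, 11.6]
width: 0.004
```

Run:
```python
from h import *
print(arm.observe()["ee_pos"],arm.observe()["wrist_force"])
im=snap("side","27");crop("side",im,230,140,280,190,12,"pics/c42.png")
```

```text
[459.78 238.74  41.15] [-3.18 -3.91 11.65]
```

View pics/c42.png

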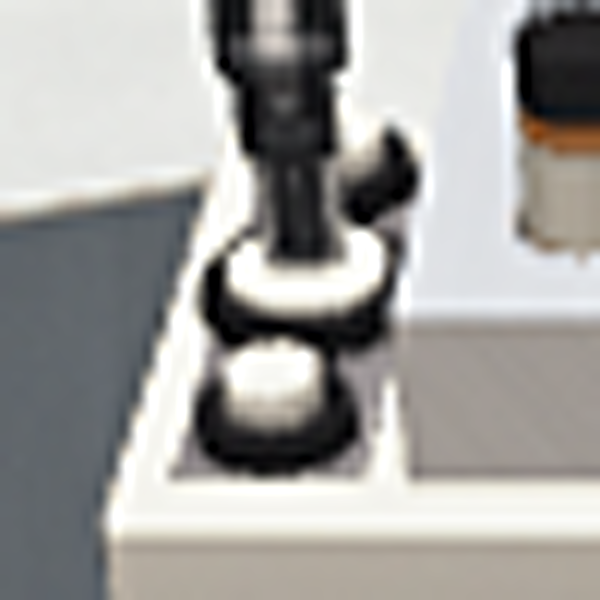

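Middle key is fully down (force well over the spring). Withdraw upward and away.

Emit:
step_arm([
  [[0, -0.01, 0, 0, 0], [0, -0.05, 0, 0, 0], [0, -0.11, 0, 0, 0], [0, -0.17, 0, 0, 0], [0, -0.2, 0.02, 0, 0], [-0.05, -0.21, 0.06, 0, 0], [-0.1, -0.21, 0.08, 0, 0], [-0.16, -0.21, 0.08, 0, 0], [-0.18, -0.21, 0.08, 0, 0], [-0.18, -0.21, 0.08, 0, 0], [-0.18, -0.21, 0.08, 0, 0]],
])

```text
time_s: 63.9
ee_pos: [379.9, 59.6, 250.4]
tool_rot: [-90.0, -0.0, 90.1]
wrist_force: [0.1, 0.2, -1.1]
width: -0.001
```

Run:
```python
from h import *
print(arm.observe()["ee_pos"],arm.observe()["wrist_force"])
snap("top","28");im=snap("side","28");crop("side",im,200,90,400,330,2.5,"pics/c43.png")
```

```text
[379.87  59.59 250.4 ] [ 0.08  0.17 -1.13]
```

View pics/top28.png

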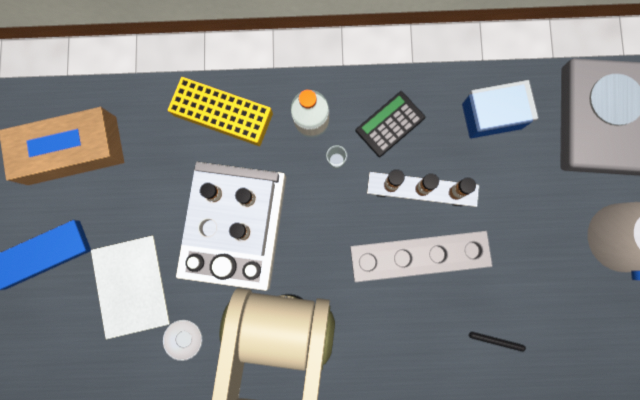

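View pics/c43.png

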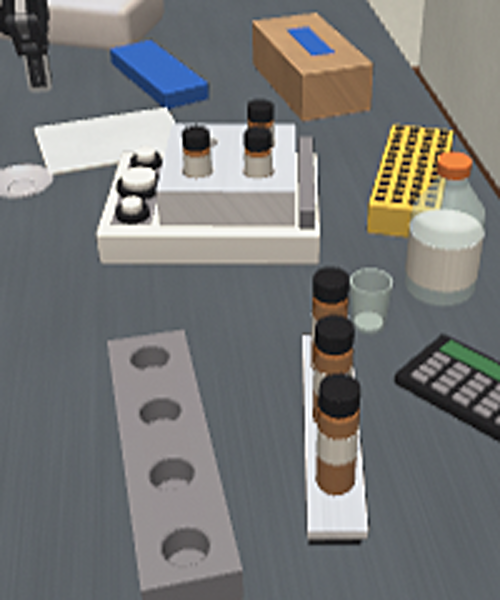

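All three tall vials stand on the bar (top view about (395,180), (429,184) and (464,188)). The three short vials sit in wells 1, 2 and 3. The rack is empty, the keys are back up, and the beaker and bottle haven't moved. I'm handing in.

Run:
```python
from h import *
print(ticket.sign_off())
```

```text
the job is handed in; nothing more can be done
None
```

The job is done and handed in at about 64 s of the 210 s allowed; the hand-in reports no verdict. I moved the three tall vials from the wells to the cooling bar and stood the three short vials in wells 1, 2 and 3. Then I pressed the left, right and middle keys in that order.

**Last checks:**
- **Vials:** the final pictures show all six vials upright and released, and the rack empty. Two short vials showed a clear floor contact force. The one in well 3 did not (−0.1 N at release), but it was at the right height and looks level with the others.
- **Keys:** each key pressed to its stop at about 12 N, well over the 5 N spring. The pictures showed each one down while held and back up at the end.
- **Beaker and bottle:** both are where they started.

**What disagreed:**
- **Fingertips:** they appeared about 25 mm higher above the bench than the stated tool data implied. I set all grasp and press heights from the images and contact forces instead.
- **Rack:** it was knocked about 1–2 cm partway through, so I measured it again before the remaining two grasps.

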